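# Fetch the small dish from behind the vases for firing

## Task

The small clay dish at the back of the drying stand is to go into the next firing: move the three tall vases that stand in front of it over to the empty wooden ware board, set the dish in the middle of the empty round setter on the kiln shelf, and then put each vase back, centred and square, on the plaster bat of its own shape. The clay is unfired and brittle, so keep all the pieces upright and set them down without dropping them, and do not disturb the cup that already stands on the kiln shelf.

Things in the scene. Friction and masses are not known exactly. Their poses are not given: they have to be found in the camera images.
- round_vase: Red-brown dry clay, origin at the centre of its underside, z up. Round open-topped vase, 54 mm outer diameter with straight sides (50 mm at the very foot and lip, straight from 6 to 118 mm up), 130 mm high, walls 5 mm, about 0.2 kg. At the start it stands on the round bat, its axes along the bat's (within 0.05 rad).
- square_vase: Red-brown dry clay, origin at the centre of its underside, z up. Square open-topped vase, 52 x 52 mm with straight sides along its x and y, 115 mm high, walls 6 mm, about 0.25 kg. At the start it stands on the square bat, its axes along the bat's (within 0.05 rad).
- oblong_vase: Red-brown dry clay, origin at the centre of its underside, z up. Oblong open-topped vase, 50 mm along its x and 84 mm along its y (too wide to grip along y), straight sides, 120 mm high, walls 6 mm, about 0.3 kg. At the start it stands on the oblong bat, its axes along the bat's (within 0.05 rad).
- dish: Red-brown dry clay, origin at the centre of its underside, z up. Small round dish, 44 mm diameter, straight sides, 34 mm high, about 50 g. It stands on the drying stand's board (340 x 194 mm, top 30 mm above the bench), 62 to 64 mm behind the line of the bats' centres. About 62 mm behind the dish's centre is the stand's rear rail, its top 105 mm above the bench. Dish x points to the rail, y along the row of bats.
- round_bat: Round white plaster bat, 74 mm diameter, 12 mm thick, fixed on the stand; home of the round vase. Origin at the centre of its underside, 30 mm above the bench; the vase stands 12 mm higher. The three bats form a row, 95 mm between centres, in any order; their y axes run along the row (within 0.05 rad), their x axes to the rail at the back.
- square_bat: Square white plaster bat, 72 x 72 mm (sides along its x and y), 12 mm thick, fixed in the same row; home of the square vase. Origin at the centre of its underside, 30 mm above the bench; its top is 12 mm higher.
- oblong_bat: Oblong white plaster bat, 70 mm along its x and 104 mm along its y (the row), 12 mm thick, fixed in the same row; home of the oblong vase, whose y axis belongs along the bat's y, either way round. Origin at the centre of its underside, 30 mm above the bench; its top is 12 mm higher.
- ware_board: Empty wooden ware board, 300 mm along its x, 150 mm along its y, fixed on the bench to the left or right of the stand, its x axis away from the robot (within 0.12 rad). Origin at the centre of its underside on the bench; its top is 24 mm above that. It has room for the three vases in a row along its x, 90 to 95 mm apart.
- setter: Flat round white setter disc, 66 mm diameter, 8 mm thick, fixed on the pale kiln shelf (a 260 x 200 mm slab, its top 40 mm above the bench) at the other side of the stand; place of the dish. Origin at the centre of its underside, 40 mm above the bench; its top is 8 mm higher. Nothing but the cup stands on that shelf.
- cup: Bystander: round clay cup, 66 mm diameter at the rim, 60 mm high, standing loose on the kiln shelf, its centre about 105 to 165 mm from the setter's. Origin at the centre of its underside. It is to stay where it is.

How it is judged:
By the outcome, as a careful person would: the job done as asked, in the order asked, and still so for the second after the job is handed in, with the robot touching nothing.
It also fails if it takes over 149 s, if anything falls off the work surface, if the arm or the gripper's body presses on something with over 40 N, if the wrist force passes 120 N, or if a joint passes its speed limit or range.

## Robot

A 7-joint arm with a two-finger parallel gripper is mounted at the origin on the work surface. World frame = base frame: x ahead of the robot, y to its left, z up, the work surface at z = 0. Lengths are in mm, angles in rad, forces in N, time in s.
With the tool pointing down it reaches from about 400 to 875 mm from the base axis. Payload 4.4 kg.
Tool frame: the origin (TCP) lies at the very end of the fingers, on their centre line; the grasp point (between the pads) lies 19 mm behind it; y points along the fingers, x is the direction in which the jaws open and shut, and the axes are right-handed (so a half turn about y gives the same grasp; the last joint's range is limited). The gripper opens to 85 mm and grips with 20 to 120 N. Pads are 22 mm wide; open, the fingers measure 114 mm over their backs; the gripper's body (76 mm by 85 mm) begins 54 mm behind the grasp point. The pads swing forward as they close: fully open they stand 13 mm farther back than shut.
Start: joints at [-1.379, 0.628, 0.038, 1.517, -0.027, 0.996, -0.02], TCP at [165.695, 628.54, 231.313] pointing down, gripper open.
Joint ranges: [-3.06, 3.06], [-0.37, 2.12], [-1.25, 1.32], [0.18, 2.47], [-1.1, 4.24], [0.23, 1.98], [-2.94, 2.94]. Speed limits (rad/s): [2.57, 2.57, 3.14, 3.14, 3.14, 3.14, 3.14].

## Interface

Orientations are given as [roll, pitch, yaw] about the fixed x, y, z axes, in that order (R = Rz(yaw) Ry(pitch) Rx(roll)).
In Python, from cell import ctrl, get_image, nets gives the robot as it stands. The module is installed in compiled form; this text tells all that it offers.
- The arm moves only by the tool step_arm, never from a script. Its argument "moves" is text: rows parted by semicolons, each of 7 numbers parted by spaces: the shift along the tool's x, y, z normalised to -1 to 1, where 1 is 0.05 m, then the turn, a rotation vector about the tool's x, y, z normalised to -1 to 1, where 1 is 0.12 rad, then the opening, from 0 (shut) to 1 (fully open). A call has 1 to 20 rows; each row shifts and turns the commanded pose from where the row before left it, along the tool's axes as they then stand; what a row does not reach is not made up. A row lasts 1/10 s, in which the tool goes at most 50 mm and 8.59 degrees, less where a joint would pass 70% of its speed; a pose out of reach is approached as far as the arm can. A call with a number of a shift or a turn outside -1 to 1 is refused whole. A call with a gripper value outside its range is refused whole. The fingers move at their own pace and stop on an object; the grip force is fixed at half the most. Time passes only in rows, so rows that do not move let the fingers close. It gives the time, the measured TCP pose, the force and the opening at its end, in the units of the state.
- ctrl.read_state(): the state, without advancing time (a new reading comes with each control period).
- get_image(name): name is "scene" or "top"; returns a dict with "color" (420x560x3 uint8, blue, green, red), "vertical_fov" (degrees; the focal length in pixels is half the picture's height over the tangent of half this angle, whatever the lens; pixels are square), "cx", "cy" (the principal point, pixels), "R" (3x3) and "t" (3): a world point X has camera coordinates R X + t. Camera axes: x right, y down, z forward; pixel columns grow to the right and rows downward; lengths in mm; the calibration is good to about 2 mm. A picture is of the moment at which its call begins. There is no depth.
- ctrl.finish_job(): hands the job in, once; it reports no verdict.
Trained networks look in a picture, given as the dict that the camera call returned (one of the last four; its "shot" number tells which), for a name from the list of things; names that differ only in an ending like _2 or _b are one class to them, and where a whole thing is asked for, a point or a joint stands for the part that bears it (a point fixed in the world has none). Each returns a list of dicts, best first, with "conf" (0 to 1); they miss things now and then, are a little off and sometimes report something else, mostly with a low value. They report only what shows in the picture. A call takes as long as a camera call.
- nets.find_in(picture, target): "position" ([x, y, z] in mm, in world coordinates, good to about 4 mm: the middle of the surface that is visible of it).
- nets.cut_out(picture, target): "pixels" (420x560 bool, what is visible of it).
- nets.place_of(picture, target): "position" ([x, y, z] in mm, in world coordinates, good to about 4 mm: a listed point, or the origin of a listed thing).
The state is a dict: "clock": time; "qpos": joint angles; "qd": joint speeds; "tau": joint torques, N m; "eef_pos": TCP position; "tool_rot": TCP orientation; "force": force on the tool from outside, world axes, zero at the start; "torque": the same for the moment, N m; "width": finger opening in mm.
Only numpy, scipy, OpenCV 4.12 (cv2) and the standard library are available. Lean on these libraries where they do the work, as an engineer would, in place of code of your own. Each camera call takes 0.05 s, during which the arm holds its last target.

## Working session

There is one attempt and no reset: what is moved stays moved. The work goes in short steps, Python scripts to look and compute and a tool call to move; the robot and the scene stay as the last step left them, time stands still between calls to the robot, and variables do not carry over. Pictures are saved under pics/ and viewed, and the job is handed in when it is done.

Besides the shell and the picture viewer there is one more tool, called after ">>>" by a JSON object that holds its "fn" and its "kwargs". step_arm: Moves the arm, as the interface text tells. Scaled input: -1 to 1 covers 0.05 m each way for a shift and 0.12 rad each way for a turn. Its arguments: {"type":"object","properties":{"moves":{"type":"string"}},"required":["moves"]}

```bash
ls; mkdir -p pics
python3 - <<'E'
from cell import ctrl,get_image,nets
import cv2,numpy as np
s=ctrl.read_state(); print(s)
names="round_vase square_vase oblong_vase dish round_bat square_bat oblong_bat ware_board setter cup".split()
for c in ["scene","top"]:
    p=get_image(c); cv2.imwrite(f"pics/{c}0.png",p["color"])
    print(c,p["vertical_fov"],p["cx"],p["cy"],np.round(p["R"],4).tolist(),np.round(p["t"],1).tolist())
    for n in names:
        print(n,[(np.round(d["position"]).tolist(),round(d["conf"],2)) for d in nets.place_of(p,n)][:3])
E
```

```text
pics
{'clock': 0.0, 'qpos': array([-1.37878276,  0.62933046,  0.0384192 ,  1.51842095, -0.02700622,
        0.99631486, -0.02000618]), 'qd': array([-0.0005563 ,  0.00078164, -0.00063076, -0.00150934,  0.00200376,
        0.00130491,  0.00044558]), 'tau': array([ 8.53308916e-05, -5.63393641e+01,  1.22604299e+00, -1.93444222e+01,
        1.08289858e-02,  1.06472033e-02, -1.72062335e-05]), 'eef_pos': array([165.51916389, 627.89064459, 230.38190935]), 'tool_rot': array([-1.57080405,  0.00195642,  1.31299041]), 'force': array([0.55658094, 0.24942093, 0.10155816]), 'torque': array([-0.01363166, -0.00327055,  0.0172263 ]), 'width': 85.57187444650354}
scene 56.75260392242381 281.0691967142727 211.40733825285687 [[-0.1415, 0.9899, 0.0111], [0.7998, 0.1209, -0.588], [-0.5834, -0.0743, -0.8088]] [74.7, -412.2, 1360.5]
round_vase [([567.0, -80.0, 41.0], 0.78), ([568.0, -72.0, 32.0], 0.72)]
square_vase [([565.0, 19.0, 39.0], 0.91)]
oblong_vase [([565.0, 111.0, 48.0], 0.62)]
dish [([628.0, 39.0, 31.0], 0.64)]
round_bat [([566.0, -73.0, 30.0], 0.5)]
square_bat [([567.0, 19.0, 31.0], 0.54)]
oblong_bat [([563.0, 116.0, 30.0], 0.6)]
ware_board [([514.0, -359.0, -2.0], 0.66)]
setter [([484.0, 324.0, 44.0], 0.65)]
cup [([600.0, 303.0, 41.0], 0.82)]
top 42.07718104054474 274.77558058999153 201.91984171257553 [[-0.0069, -1.0, 0.0012], [-0.9855, 0.0066, -0.1695], [0.1695, -0.0023, -0.9855]] [-12.0, 534.0, 1200.8]
round_vase [([569.0, -79.0, 41.0], 0.82)]
square_vase [([571.0, 16.0, 40.0], 0.66)]
oblong_vase [([567.0, 111.0, 42.0], 0.95)]
dish [([629.0, 40.0, 32.0], 0.63)]
round_bat [([567.0, -78.0, 28.0], 0.55)]
square_bat [([570.0, 16.0, 30.0], 0.9)]
oblong_bat [([567.0, 114.0, 30.0], 0.67)]
ware_board [([518.0, -357.0, -2.0], 0.63)]
setter [([488.0, 324.0, 44.0], 0.66)]
cup [([600.0, 306.0, 41.0], 0.72)]
```

View pics/scene0.png

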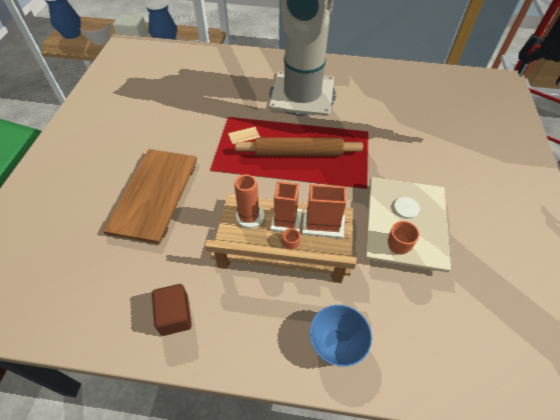

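View pics/top0.png

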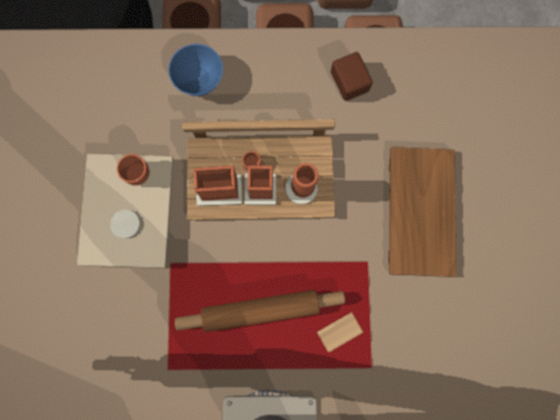

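```bash
cat > h.py <<'E'
import numpy as np,cv2
from scipy.optimize import minimize
def proj(p,X):
    X=np.atleast_2d(X)@np.array(p["R"]).T+np.array(p["t"]); f=210/np.tan(np.radians(p["vertical_fov"])/2)
    return np.c_[p["cx"]+f*X[:,0]/X[:,2], p["cy"]+f*X[:,1]/X[:,2]]
def circ(r,z,n=48):
    a=np.linspace(0,2*np.pi,n,endpoint=False); return np.c_[r*np.cos(a),r*np.sin(a),z+0*a]
def rect(a,b,z): return np.array([[s*a/2,t*b/2,z] for s in(1,-1) for t in(1,-1)],float)
V=np.vstack
S={"round_vase":V([circ(25,0),circ(27,6),circ(27,118),circ(25,130)]),
"square_vase":V([rect(52,52,0),rect(52,52,115)]),"oblong_vase":V([rect(50,84,0),rect(50,84,120)]),
"dish":V([circ(22,0),circ(22,34)]),"round_bat":V([circ(37,0),circ(37,12)]),
"square_bat":V([rect(72,72,0),rect(72,72,12)]),"oblong_bat":V([rect(70,104,0),rect(70,104,12)]),
"ware_board":V([rect(300,150,0),rect(300,150,24)]),"setter":V([circ(33,0),circ(33,8)]),
"cup":V([circ(22,0),circ(33,60)])}
def world(n,x,y,z,a):
    c,s=np.cos(a),np.sin(a); return S[n]@np.array([[c,-s,0],[s,c,0],[0,0,1]]).T+[x,y,z]
K=4
def sil(p,n,x,y,z,a,org):
    q=(proj(p,world(n,x,y,z,a))-org+0.5)*K-0.5
    h=cv2.convexHull(q.astype(np.float32)).reshape(-1,2)
    m=np.zeros((120*K,160*K),np.uint8); cv2.fillPoly(m,[np.round(h*16).astype(np.int32)],255,shift=4)
    return cv2.resize(m,(160,120),interpolation=cv2.INTER_AREA).astype(float)/255
def fit(pics,masks,n,x,y,z,a,occ=(),yaw=True):
    """occ: list of (name,x,y,z,a) hiding it"""
    dat=[]
    for p,m in zip(pics,masks):
        c=proj(p,[[x,y,z]])[0]; org=np.clip(np.round(c-[80,60]),0,[400,300])
        o=int(org[0]),int(org[1]); mm=m[o[1]:o[1]+120,o[0]:o[0]+160].astype(float)
        oc=np.zeros((120,160))
        for q in occ: oc=np.maximum(oc,sil(p,*q,org))
        dat.append((p,org,mm,1-oc))
    def c(v):
        aa=a+v[2]/50 if yaw else a
        return sum((np.abs(sil(p,n,x+v[0],y+v[1],z,aa,o)*oc-mm*oc)).sum()/max(mm.sum(),1) for p,o,mm,oc in dat)
    r=minimize(c,np.zeros(3 if yaw else 2),method="Nelder-Mead",options=dict(initial_simplex=np.vstack([np.zeros(3 if yaw else 2),4*np.eye(3 if yaw else 2)])-1,xatol=.05,fatol=1e-4))
    return x+r.x[0],y+r.x[1],(a+r.x[2]/50 if yaw else 0),r.fun/len(dat)
E
cat > meas.py <<'E'
from h import *
from cell import get_image,nets
P=[get_image("scene"),get_image("top")]
import pickle
G={"round_vase":(568,-77,42),"square_vase":(570,17,42),"oblong_vase":(566,112,42),"dish":(629,40,30),"round_bat":(567,-76,30),"square_bat":(569,17,30),"oblong_bat":(566,114,30),"ware_board":(517,-358,0),"setter":(486,324,40),"cup":(600,304,40)}
M={}
for n in G:
    M[n]=[ (lambda r: r[0]["pixels"] if r else None)(nets.cut_out(p,n)) for p in P]
pickle.dump((P,M),open("m0.pkl","wb"))
res={}
for n,(x,y,z) in G.items():
    occ=[(k,)+(res[k][0],res[k][1],42,res[k][2]) for k in ("round_vase","square_vase","oblong_vase") if k in res and not n.endswith("vase")]
    out=[]
    for s in ([0,1],[0],[1]):
        s=[i for i in s if M[n][i] is not None]
        if not s: continue
        r=fit([P[i] for i in s],[M[n][i] for i in s],n,x,y,z,0,occ,yaw=n not in("round_vase","dish","round_bat","setter","cup")); out.append(r)
    res[n]=out[0]
    print(n,*[np.round(o,3).tolist() for o in out])
E
python3 meas.py
```

```text
round_vase [571.011, -78.807, 0.0, 1.049] [573.0, -81.0, 0.0, 1.988] [570.947, -78.019, 0.0, 0.113]
square_vase [568.436, 15.967, -0.006, 0.044] [567.917, 16.491, -0.009, 0.035] [568.956, 15.41, 0.003, 0.032]
oblong_vase [565.688, 111.755, 0.069, 0.038] [564.654, 112.062, 0.049, 0.036] [565.897, 111.677, 0.065, 0.035]
dish [628.396, 38.176, 0.0, 0.115] [627.017, 39.187, 0.0, 0.075] [628.732, 36.625, 0.0, 0.11]
round_bat [565.352, -76.732, 0.0, 0.117] [565.352, -76.732, 0.0, 0.117]Traceback (most recent call last):
  File "meas.py", line 18, in <module>
    res[n]=out[0]
           ~~~^^^
IndexError: list index out of range
```

```bash
python3 - <<'E'
s=open('meas.py').read()
s=s.replace('''    M[n]=[ (lambda r: r[0]["pixels"] if r else None)(nets.cut_out(p,n)) for p in P]''','''    M[n]=[]
    for p in P:
        c=proj(p,[G[n]])[0]; b=None
        for d in nets.cut_out(p,n):
            yx=np.argwhere(d["pixels"]).mean(0)
            if np.hypot(yx[1]-c[0],yx[0]-c[1])<28 and b is None: b=d["pixels"]
        M[n].append(b)''').replace("    res[n]=out[0]","    if not out: print(n,'none'); continue\n    res[n]=out[0]")
s=s.replace('P=[get_image("scene"),get_image("top")]','P=[get_image("scene"),get_image("top"),get_image("scene"),get_image("top")]').replace("([0,1],[0],[1])","([0,1,2,3],[0],[1],[2],[3])")
open('meas.py','w').write(s)
E
python3 meas.py
```

```text
round_vase [569.535, -78.505, 0.0, 0.076] [567.935, -78.357, 0.0, 0.041] [569.175, -78.52, 0.0, 0.104] [569.86, -77.667, 0.0, 0.046] [570.425, -79.635, 0.0, 0.088]
square_vase [566.775, 16.356, 0.004, 0.065] [565.488, 16.126, -0.011, 0.04] [568.585, 15.776, -0.002, 0.081] [566.603, 16.442, 0.018, 0.062]
oblong_vase [565.759, 111.8, 0.069, 0.049] [565.014, 112.403, 0.041, 0.055] [566.151, 111.253, 0.074, 0.049] [564.451, 112.116, 0.061, 0.029] [566.116, 110.703, 0.075, 0.047]
dish [628.365, 38.652, 0.0, 0.114] [626.402, 38.367, 0.0, 0.064] [628.532, 37.573, 0.0, 0.145] [626.844, 39.166, 0.0, 0.099] [629.13, 38.548, 0.0, 0.096]
round_bat [569.065, -75.621, 0.0, 0.178] [565.355, -76.088, 0.0, 0.117] [570.02, -76.212, 0.0, 0.207] [569.283, -75.908, 0.0, 0.083]
square_bat [563.458, 18.938, -0.004, 0.565] [562.667, 18.853, -0.004, 0.454] [568.792, 19.104, -0.026, 0.164] [553.856, 17.453, 0.157, 0.824] [569.026, 18.914, -0.019, 0.134]
oblong_bat [566.982, 114.602, 0.038, 0.19] [563.07, 113.903, 0.022, 0.133] [567.877, 114.367, 0.023, 0.104] [567.512, 114.411, 0.03, 0.2]
ware_board [512.842, -357.823, -0.047, 0.031] [512.46, -358.185, -0.043, 0.05] [516.264, -358.364, -0.057, 0.015] [513.364, -358.235, -0.052, 0.035] [517.264, -358.388, -0.05, 0.023]
setter [487.257, 325.397, 0.0, 0.073] [486.554, 324.867, 0.0, 0.065] [488.375, 326.188, 0.0, 0.042] [485.773, 324.945, 0.0, 0.056] [487.615, 325.696, 0.0, 0.091]
cup [603.629, 300.931, 0.0, 0.092] [604.96, 301.121, 0.0, 0.089] [602.63, 300.352, 0.0, 0.078] [605.001, 300.859, 0.0, 0.093] [602.416, 299.778, 0.0, 0.075]
```

>>> {"fn": "step_arm", "kwargs": {"moves": "0 -0.05 0 0 0.5 0 1;0 -0.05 0 0 0.99 0 1;0 -0.05 0 0 0.99 0 1;0 -0.05 0 0 0.99 0 1;0 -0.05 0 0 0.99 0 1;0 -0.05 0 0 0.99 0 1;0 -0.05 0 0 0.99 0 1;0 -0.05 0 0 0.99 0 1;0 -0.05 0 0 0.99 0 1;0 -0.05 0 0 0.99 0 1;0 -0.05 0 0 0.99 0 1;0 -0.05 0 0 0.54 0 1;0.2 0 -0.35 0 0 0 1;0.4 0 -0.7 0 0 0 1;0.4 0 -0.7 0 0 0 1;0.4 0 -0.7 0 0 0 1;0.4 0 -0.7 0 0 0 1;0.4 0 -0.7 0 0 0 1;0.4 0 -0.7 0 0 0 1;0.4 0 -0.7 0 0 0 1"}}

```text
clock: 6.4
eef_pos: [316.3, 364.8, 261.6]
tool_rot: [-1.57, -0.0, 0.001]
force: [0.8, 0.1, -0.1]
width: 85.3
```

>>> {"fn": "step_arm", "kwargs": {"moves": "0.4 0 -0.7 0 0 0 1;0.4 0 -0.7 0 0 0 1;0.4 0 -0.7 0 0 0 1;0.4 0 -0.7 0 0 0 1;0.4 0 -0.7 0 0 0 1;0.4 0 -0.7 0 0 0 1;0.4 0 -0.7 0 0 0 1;0.4 0 -0.7 0 0 0 1;0.4 0 -0.7 0 0 0 1;0.4 0 -0.7 0 0 0 1;0.4 0 -0.7 0 0 0 1;0.4 0 -0.7 0 0 0 1;0.26 0 -0.45 0 0 0 1;0 0 0 0 0 0 1;0 0.5 0 0 0 0 1;0 0.5 0 0 0 0 1"}}

```text
clock: 8.0
eef_pos: [569.1, -75.5, 211.2]
tool_rot: [-1.57, -0.002, 0.001]
force: [-0.6, -0.4, -0.3]
width: 85.8
```

>>> {"fn": "step_arm", "kwargs": {"moves": "0 0.38 -0.06 0 0 0 1;0 0.5 0 0 0 0 1;0 0.5 0 0 0 0 1;0 0.5 0 0 0 0 1;0 0 0 0 0 0 1"}}

```text
clock: 8.5
eef_pos: [566.2, -77.4, 114.5]
tool_rot: [-1.569, 0.007, 0.001]
force: [-1.6, 0.4, -0.3]
width: 85.2
```

```bash
cat > snap.py <<'E'
import sys,cv2,numpy as np
from cell import get_image
cam,name,x0,y0,x1,y1=sys.argv[1:]; x0,y0,x1,y1=map(int,(x0,y0,x1,y1))
c=get_image(cam)["color"][y0:y1,x0:x1]; k=min(800/(x1-x0),600/(y1-y0))
cv2.imwrite(f"pics/{name}.png",cv2.resize(c,None,fx=k,fy=k,interpolation=cv2.INTER_CUBIC))
E
python3 snap.py scene g1 180 120 400 285
```

```text
(no output)
```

View pics/g1.png

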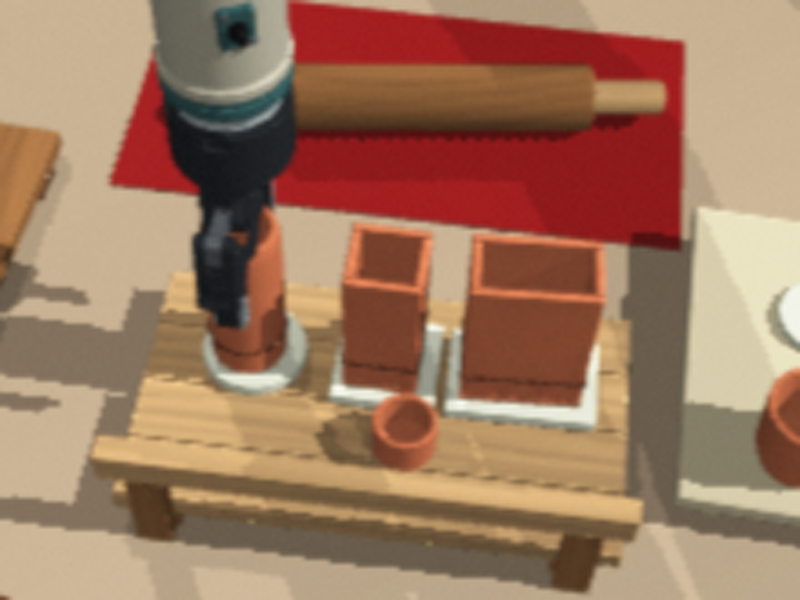

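Run:
```python
from h import *; import pickle
P,M=pickle.load(open("m0.pkl","rb"))
for X in [(616,-77.4,128),(569,-78.5,125),(569,-78.5,172)]: print((proj(P[0],[X])[0]-[180,120])*3.636)
```

```text
[230.28949586 325.93868346]
[243.05851133 271.68225917]
[238.60053277 225.47566083]
```

>>> {"fn": "step_arm", "kwargs": {"moves": "0.06 0 -0.02 0 0 0 1;0 0 0 0 0 0 0.75;0 0 0 0 0 0 0.7;0 0 0 0 0 0 0.66;0 0 0 0 0 0 0.6;0 0 0 0 0 0 0;0 0 0 0 0 0 0;0 0 0 0 0 0 0;0 0 0 0 0 0 0;0 0 0 0 0 0 0"}}

```text
clock: 9.55
eef_pos: [571.3, -80.5, 118.2]
tool_rot: [-1.57, 0.0, -0.0]
force: [-2.6, 0.5, 6.4]
width: 52.0
```

>>> {"fn": "step_arm", "kwargs": {"moves": "0 -0.1 0 0 0 0 0;0 -0.3 0 0 0 0 0;0 -0.5 0 0 0 0 0;0 -0.5 0 0 0 0 0;0 -0.2 0 0 0 0 0;0.04 0 -0.3 0 0 0 0;0.07 0 -0.6 0 0 0 0;0.08 0 -0.6 0 0 0 0;0.08 0 -0.6 0 0 0 0;0.08 0 -0.6 0 0 0 0;0.08 0 -0.6 0 0 0 0;0.08 0 -0.6 0 0 0 0;0.08 0 -0.6 0 0 0 0;0.08 0 -0.6 0 0 0 0;0.06 0 -0.4 0 0 0 0;0 0 -0.14 0 0.2 0 0;0 0 0 0 0.22 0 0;0 0.4 0 0 0 0 0;0 0.4 0 0 0 0 0;0 0 0 0 0 0 0"}}

```text
clock: 11.55
eef_pos: [606.8, -358.7, 153.6]
tool_rot: [-1.566, 0.006, -0.049]
force: [-0.7, 0.5, -1.9]
width: 51.7
```

>>> {"fn": "step_arm", "kwargs": {"moves": "0 0.4 -0.04 0 0 0 0;0 0.4 0 0 0 0 0;0 0.16 0 0 0 0 0;0 0 0 0 0 0 0;0 0 0 0 0 0 0;0 0 0 0 0 0 0"}}

```text
clock: 12.15
eef_pos: [609.0, -364.8, 110.8]
tool_rot: [-1.572, -0.002, -0.05]
force: [0.0, 0.0, -2.6]
width: 52.2
```

```bash
python3 snap.py scene g2 60 120 260 270; python3 -c "
from cell import ctrl;s=ctrl.read_state();print(s['eef_pos'],s['tool_rot'],s['force'])"
```

```text
[ 608.96846969 -364.76072312  110.65378011] [-1.57177693 -0.00184994 -0.05008201] [ 0.42179504 -0.61185779 -1.37471024]
```

View pics/g2.png

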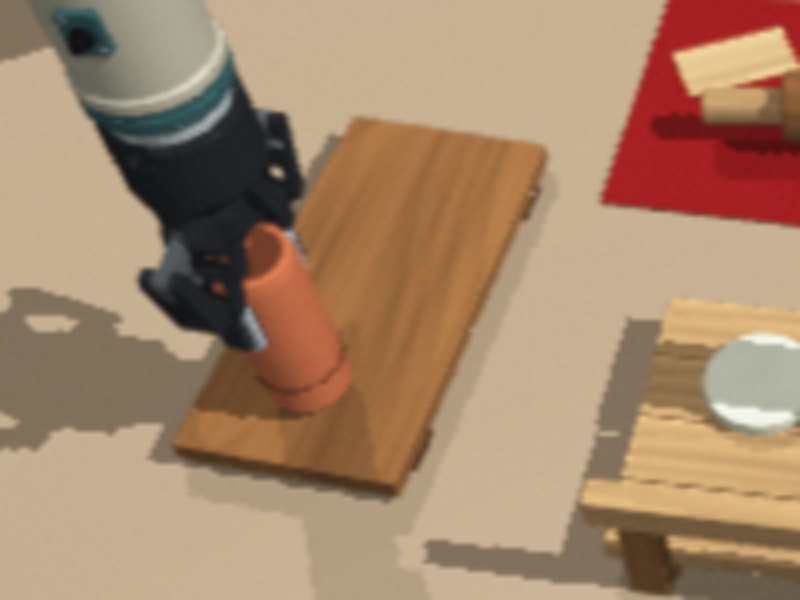

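>>> {"fn": "step_arm", "kwargs": {"moves": "0 0.08 0 0 0 0 0;0 0.06 0 0 0 0 0;0 0 0 0 0 0 0;0 0 0 0 0 0 0"}}

```text
clock: 12.6
eef_pos: [608.1, -364.3, 102.1]
tool_rot: [-1.571, 0.0, -0.05]
force: [-0.3, -0.1, -1.6]
width: 51.8
```

>>> {"fn": "step_arm", "kwargs": {"moves": "0 0.03 0 0 0 0 0;0 0.02 0 0 0 0 0;0 0 0 0 0 0 0;0 0 0 0 0 0 0"}}

```text
clock: 13.0
eef_pos: [608.4, -364.6, 100.3]
tool_rot: [-1.571, -0.0, -0.05]
force: [-0.6, 0.1, 3.5]
width: 51.8
```

>>> {"fn": "step_arm", "kwargs": {"moves": "0 0.01 0 0 0 0 0;0 0 0 0 0 0 0.66;0 0 0 0 0 0 0.7;0 0 0 0 0 0 0.75;0 0 0 0 0 0 0.85;0 0 0 0 0 0 0.9;0 -0.1 0 0 0 0 0.9;0 -0.3 0 0 0 0 0.9;0 -0.5 0 0 0 0 0.9;0 -0.5 0 0 0 0 1;0 -0.5 0 0 0 0 1;0 -0.5 0 0 0 0 1;0 -0.2 0 0 -0.42 0 1;0 0 0 0 0 0 1"}}

```text
clock: 14.4
eef_pos: [609.4, -365.5, 233.0]
tool_rot: [-1.574, -0.005, 0.0]
force: [-1.0, -0.2, 0.6]
width: 85.3
```

```bash
python3 snap.py scene g3 60 120 260 270; python3 -c "
from cell import ctrl;s=ctrl.read_state();print(s['eef_pos'],s['tool_rot'],s['force'])"
```

```text
[ 608.73376917 -364.82182364  231.20941476] [-1.57205217e+00 -2.55068263e-03 -8.09225488e-04] [-0.3528663  -0.08578513 -0.23187692]
```

View pics/g3.png

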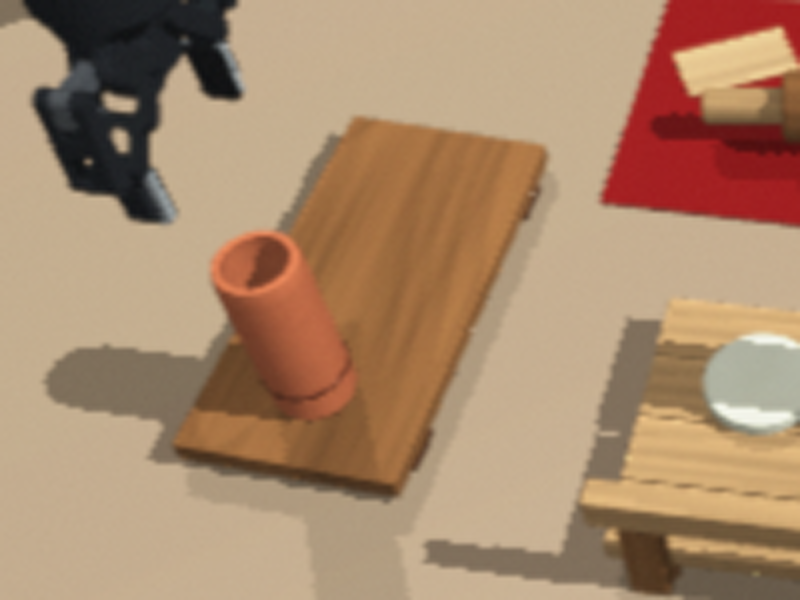

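>>> {"fn": "step_arm", "kwargs": {"moves": "-0.05 0 0.3 0 0 0 1;-0.07 0 0.65 0 0 0 1;-0.07 0 0.65 0 0 0 1;-0.07 0 0.65 0 0 0 1;-0.07 0 0.65 0 0 0 1;-0.07 0 0.65 0 0 0 1;-0.07 0 0.65 0 0 0 1;-0.07 0 0.65 0 0 0 1;-0.07 0 0.65 0 0 0 1;-0.07 0 0.65 0 0 0 1;-0.07 0 0.65 0 0 0 1;-0.07 0 0.65 0 0 0 1;0 0 0.17 0 0 0 1;0 0 0 0 0 0 1;0 0 0 0 0 0 1"}}

```text
clock: 15.95
eef_pos: [567.1, 15.0, 229.1]
tool_rot: [-1.572, 0.0, -0.002]
force: [0.8, -0.1, -0.2]
width: 85.7
```

>>> {"fn": "step_arm", "kwargs": {"moves": "0 0.3 0 0 0 0 1;0 0.5 0 0 0 0 1;0 0.5 0 0 0 0 1;0 0.5 0 0 0 0 1;0 0.4 0 0 0 0 1;0 0.3 0 0 0 0 1;0 0 0 0 0 0 0.9;0 0 0 0 0 0 0.75"}}

```text
clock: 16.75
eef_pos: [567.4, 14.7, 104.5]
tool_rot: [-1.572, -0.0, -0.003]
force: [0.0, 0.2, 0.4]
width: 64.5
```

>>> {"fn": "step_arm", "kwargs": {"moves": "0 0 0 0 0 0 0.7;0 0 0 0 0 0 0.66;0 0 0 0 0 0 0.62;0 0 0 0 0 0 0;0 0 0 0 0 0 0;0 0 0 0 0 0 0;0 0 0 0 0 0 0"}}

```text
clock: 17.45
eef_pos: [567.2, 16.5, 105.2]
tool_rot: [-1.571, -0.0, 0.0]
force: [-2.1, -0.6, 5.2]
width: 51.0
```

>>> {"fn": "step_arm", "kwargs": {"moves": "0 -0.1 0 0 0 0 0;0 -0.3 0 0 0 0 0;0 -0.5 0 0 0 0 0;0 -0.5 0 0 0 0 0;0 -0.2 0 0 0 0 0;-0.05 0 -0.3 0 0 0 0;-0.09 0 -0.65 0 0 0 0;-0.09 0 -0.65 0 0 0 0;-0.09 0 -0.65 0 0 0 0;-0.09 0 -0.65 0 0 0 0;-0.09 0 -0.65 0 0 0 0;-0.09 0 -0.65 0 0 0 0;-0.09 0 -0.65 0 0 0 0;-0.09 0 -0.65 0 0 0 0;-0.09 0 -0.65 0 0 0 0;-0.09 0 -0.65 0 0 0 0;-0.09 0 -0.65 0 0 0 0;0 0 -0.08 0 0.2 0 0;0 0 0 0 0.22 0 0;0 0 0 0 0 0 0"}}

```text
clock: 19.45
eef_pos: [514.6, -358.7, 183.0]
tool_rot: [-1.569, 0.002, -0.051]
force: [0.2, -0.3, -1.4]
width: 51.9
```

>>> {"fn": "step_arm", "kwargs": {"moves": "0 0.3 0 0 0 0 0;0 0.5 0 0 0 0 0;0 0.5 0 0 0 0 0;0 0.3 0 0 0 0 0;0 0.1 0 0 0 0 0;0 0 0 0 0 0 0;0 0 0 0 0 0 0;0 0 0 0 0 0 0"}}

```text
clock: 20.25
eef_pos: [516.0, -360.4, 100.5]
tool_rot: [-1.572, -0.002, -0.05]
force: [-0.4, 0.1, -2.1]
width: 51.5
```

>>> {"fn": "step_arm", "kwargs": {"moves": "0 0.12 0 0 0 0 0;0 0.1 0 0 0 0 0;0 0 0 0 0 0 0;0 0 0 0 0 0 0"}}

```text
clock: 20.65
eef_pos: [515.1, -359.8, 88.0]
tool_rot: [-1.57, 0.0, -0.05]
force: [-0.6, -0.4, -1.7]
width: 51.4
```

>>> {"fn": "step_arm", "kwargs": {"moves": "0 0.03 0 0 0 0 0;0 0.03 0 0 0 0 0;0 0 0 0 0 0 0;0 0 0 0 0 0 0"}}

```text
clock: 21.05
eef_pos: [515.3, -360.3, 87.1]
tool_rot: [-1.571, -0.001, -0.051]
force: [-3.7, 1.6, 10.3]
width: 51.6
```

>>> {"fn": "step_arm", "kwargs": {"moves": "0 -0.02 0 0 0 0 0.62;0 0 0 0 0 0 0.66;0 0 0 0 0 0 0.7;0 0 0 0 0 0 0.75;0 0 0 0 0 0 0.82;0 -0.1 0 0 0 0 0.82;0 -0.3 0 0 0 0 0.82;0 -0.5 0 0 0 0 0.82;0 -0.5 0 0 0 0 1;0 -0.5 0 0 0 0 1;0 -0.5 0 0 0 0 1;0 -0.5 0 0 -0.42 0 1;0 -0.2 0 0 0 0 1;0 0 0 0 0 0 1"}}

```text
clock: 22.45
eef_pos: [516.1, -360.6, 243.5]
tool_rot: [-1.573, -0.003, -0.001]
force: [0.2, -0.7, 0.1]
width: 85.6
```

>>> {"fn": "step_arm", "kwargs": {"moves": "0.05 0 0.3 0 0 0 1;0.07 0 0.65 0 0 0 1;0.07 0 0.65 0 0 0 1;0.07 0 0.65 0 0 0 1;0.07 0 0.65 0 0 0 1;0.07 0 0.65 0 0 0 1;0.07 0 0.65 0 0 0 1;0.07 0 0.65 0 0 0 1;0.07 0 0.65 0 0 0 1;0.07 0 0.65 0 0 0 1;0.07 0 0.65 0 0 0 1;0.07 0 0.65 0 0 0 1;0.07 0 0.65 0 0 0 1;0.07 0 0.65 0 0 0 1;0 0 0.65 0 0 0 1;0 0 0.08 0 -0.45 0 1;0 0 0 0 0 0 1;0 0 0 0 0 0 1"}}

```text
clock: 24.25
eef_pos: [562.1, 113.9, 240.3]
tool_rot: [-1.572, 0.002, 0.053]
force: [-0.4, -1.0, 0.0]
width: 85.3
```

>>> {"fn": "step_arm", "kwargs": {"moves": "0.06 0.3 -0.04 0 0 0 1;0 0.5 0 0 0 0 1;0 0.5 0 0 0 0 1;0 0.5 0 0 0 0 1;0 0.5 0 0 0 0 1;0 0.3 0 0 0 0 1;0 0.04 0 0 0 0 0.9;0 0 0 0 0 0 0.75;0 0 0 0 0 0 0.7;0 0 0 0 0 0 0.7"}}

```text
clock: 25.25
eef_pos: [567.0, 112.1, 110.2]
tool_rot: [-1.571, -0.002, 0.054]
force: [0.1, -0.6, 0.2]
width: 59.9
```

>>> {"fn": "step_arm", "kwargs": {"moves": "0 0 0 0 0 0 0.66;0 0 0 0 0 0 0.62;0 0 0 0 0 0 0.58;0 0 0 0 0 0 0;0 0 0 0 0 0 0;0 0 0 0 0 0 0;0 0 0 0 0 0 0"}}

```text
clock: 25.95
eef_pos: [565.6, 112.4, 109.8]
tool_rot: [-1.57, 0.001, 0.055]
force: [-2.9, -0.4, 7.0]
width: 49.3
```

>>> {"fn": "step_arm", "kwargs": {"moves": "0 -0.1 0 0 0 0 0;0 -0.3 0 0 0 0 0;0 -0.5 0 0 0 0 0;0 -0.5 0 0 0 0 0;0 -0.5 0 0 0.2 0 0;0 -0.3 0 0 0.25 0 0;-0.06 0 -0.26 0 0 0 0;-0.2 0 -0.65 0 0 0 0;-0.2 0 -0.65 0 0 0 0;-0.2 0 -0.65 0 0 0 0;-0.2 0 -0.65 0 0 0 0;-0.2 0 -0.65 0 0 0 0;-0.2 0 -0.65 0 0 0 0;-0.2 0 -0.65 0 0 0 0;-0.2 0 -0.65 0 0 0 0;-0.2 0 -0.65 0 0 0 0;-0.2 0 -0.65 0 0 0 0;-0.2 0 -0.65 0 0 0 0;-0.2 0 -0.65 0 0 0 0;-0.2 0 -0.65 0 0 0 0"}}

```text
clock: 27.95
eef_pos: [431.1, -324.7, 218.0]
tool_rot: [-1.57, 0.002, -0.0]
force: [0.0, 0.3, -2.9]
width: 49.2
```

>>> {"fn": "step_arm", "kwargs": {"moves": "-0.2 0 -0.65 0 0 0 0;0 0 0 0 0.2 0 0;0 0 0 0 0.22 0 0;0 0 0 0 0 0 0;0 0 0 0 0 0 0"}}

```text
clock: 28.45
eef_pos: [423.6, -354.4, 218.7]
tool_rot: [-1.57, 0.001, -0.048]
force: [0.1, -0.4, -2.9]
width: 49.6
```

>>> {"fn": "step_arm", "kwargs": {"moves": "-0.03 0.3 0 0 0 0 0;0 0.5 0 0 0 0 0;0 0.5 0 0 0 0 0;0 0.5 0 0 0 0 0;0 0.3 0 0 0 0 0;0 0.2 0 0 0 0 0;0 0.1 0 0 0 0 0;0 0 0 0 0 0 0;0 0 0 0 0 0 0;0 0 0 0 0 0 0"}}

```text
clock: 29.45
eef_pos: [422.4, -356.1, 100.1]
tool_rot: [-1.572, -0.001, -0.05]
force: [-0.2, -0.3, -2.7]
width: 49.4
```

```bash
python3 snap.py scene g4 60 120 260 270; python3 -c "
from cell import ctrl;s=ctrl.read_state();print(s['eef_pos'],s['tool_rot'],s['force'])"
```

```text
[ 422.2969682  -356.02547281  100.0585787 ] [-1.57162734e+00 -1.20837878e-03 -5.01039680e-02] [-0.37832431  0.37188861 -3.33480157]
```

View pics/g4.png

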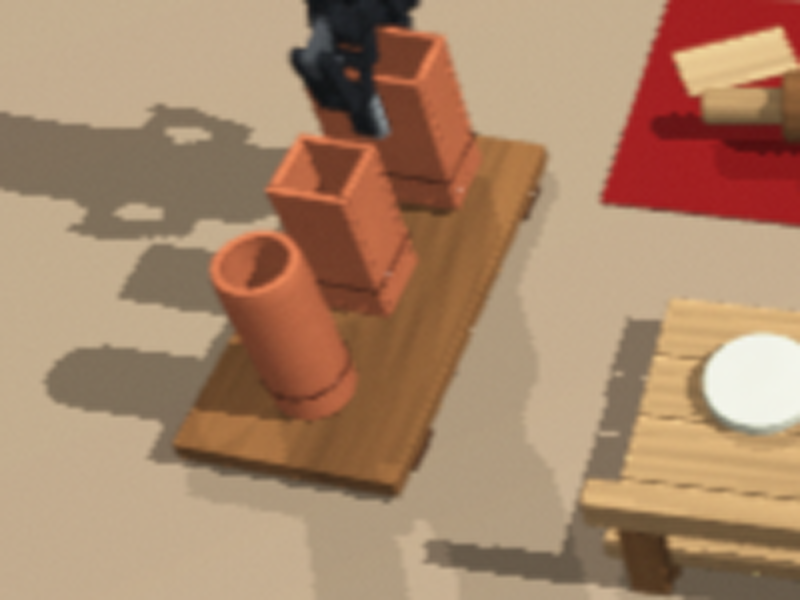

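Good; the oblong vase hovers at its slot (crop 430,180), the other two stand. Lower the last ~8 mm.

>>> {"fn": "step_arm", "kwargs": {"moves": "0 0.08 0 0 0 0 0;0 0.06 0 0 0 0 0;0 0 0 0 0 0 0;0 0 0 0 0 0 0"}}

```text
clock: 29.9
eef_pos: [421.7, -355.6, 92.1]
tool_rot: [-1.571, 0.0, -0.05]
force: [-0.5, 0.0, -3.5]
width: 49.7
```

>>> {"fn": "step_arm", "kwargs": {"moves": "0 0.02 0 0 0 0 0;0 0.02 0 0 0 0 0;0 0 0 0 0 0 0;0 0 0 0 0 0 0"}}

```text
clock: 30.3
eef_pos: [421.8, -355.8, 91.8]
tool_rot: [-1.571, -0.001, -0.05]
force: [-2.3, 1.8, 10.1]
width: 49.2
```

>>> {"fn": "step_arm", "kwargs": {"moves": "0 -0.02 0 0 0 0 0.6;0 0 0 0 0 0 0.65;0 0 0 0 0 0 0.7;0 0 0 0 0 0 0.75;0 0 0 0 0 0 0.82;0 -0.1 0 0 0 0 0.82;0 -0.3 0 0 0 0 0.82;0 -0.5 0 0 0 0 0.82;0 -0.5 0 0 0 0 1;0 -0.5 0 0 0 0 1;0 -0.5 0 0 0 0 1;0 -0.5 0 0 0 0 1;0 -0.2 0 0 -0.52 0 1;0 0 0 0 -0.99 0 1;0 0 0 0 -0.99 0 1;0 0 0 0 -0.99 0 1;0 0 0 0 -0.99 0 1;0 0 0 0 -0.99 0 1;0 0 0 0 -0.99 0 1;0 0 0 0 -0.99 0 1"}}

```text
clock: 32.3
eef_pos: [421.7, -355.7, 246.6]
tool_rot: [-1.571, 0.0, 0.848]
force: [0.2, -0.1, 0.0]
width: 85.4
```

>>> {"fn": "step_arm", "kwargs": {"moves": "0 0 0 0 -0.99 0 1;0 0 0 0 -0.99 0 1;0 0 0 0 -0.99 0 1;0 0 0 0 -0.99 0 1;0 0 0 0 -0.99 0 1;0 0 0 0 -0.99 0 1;0 0 0 0 0 0 1"}}

```text
clock: 33.0
eef_pos: [421.6, -355.8, 246.6]
tool_rot: [-1.571, 0.0, 1.557]
force: [-0.6, 0.5, -0.6]
width: 85.8
```

```bash
cat > meas2.py <<'E'
from h import *
from cell import get_image,nets,ctrl
import sys,pickle
G=eval(sys.argv[1])   # {name:(x,y,z,yaw,[occ])}
P=[get_image("scene"),get_image("top")]
cv2.imwrite("pics/"+sys.argv[2]+"_s.png",P[0]["color"]); cv2.imwrite("pics/"+sys.argv[2]+"_t.png",P[1]["color"])
for n,g in G.items():
    x,y,z,a=g[:4]; occ=g[4] if len(g)>4 else []
    out=[]
    for p in P:
        c=proj(p,world(n,x,y,z,a)).mean(0); b=None
        for d in nets.cut_out(p,n):
            yx=np.argwhere(d["pixels"]).mean(0)
            if np.hypot(yx[1]-c[0],yx[0]-c[1])<22 and b is None: b=d["pixels"]
        out.append(fit([p],[b],n,x,y,z,a,occ,n not in("round_vase","dish","round_bat","setter","cup")) if b is not None else None)
    print(n,*[None if o is None else np.round(o,3).tolist() for o in out])
s=ctrl.read_state(); print(s["clock"],s["eef_pos"],s["tool_rot"],s["force"])
E
python3 meas2.py '{"round_bat":(567,-76,30,0),"square_bat":(567,19,30,0),"oblong_bat":(567,114,30,0),"dish":(628,39,30,0),"setter":(487,325,40,0),"round_vase":(608,-363,24,0),"square_vase":(515,-360,24,-.05),"oblong_vase":(422,-355,24,-.05)}' e1
```

```text
round_bat [564.714, -74.942, 0.0, 0.101] [569.459, -75.216, 0.0, 0.04]
square_bat [564.429, 19.66, 0.002, 0.269] [569.365, 18.818, -0.002, 0.055]
oblong_bat [563.088, 114.604, 0.017, 0.074] [566.673, 114.146, 0.021, 0.064]
dish [627.27, 39.83, 0.0, 0.269] [629.489, 39.88, 0.0, 0.13]
setter [485.458, 324.605, 0.0, 0.075] [487.579, 325.617, 0.0, 0.036]
round_vase [606.102, -363.105, 0.0, 0.063] [607.66, -363.092, 0.0, 0.074]
square_vase [515.066, -359.317, -0.048, 0.07] [517.692, -360.41, -0.048, 0.035]
oblong_vase [420.127, -355.562, -0.092, 0.171] [422.138, -354.402, -0.003, 0.461]
33.9 [ 421.85142864 -355.6973803   246.2919392 ] [-1.57076697e+00 -1.34768344e-05  1.55647115e+00] [ 0.21250581 -0.1973359   0.10122992]
```

View pics/e1_t.png

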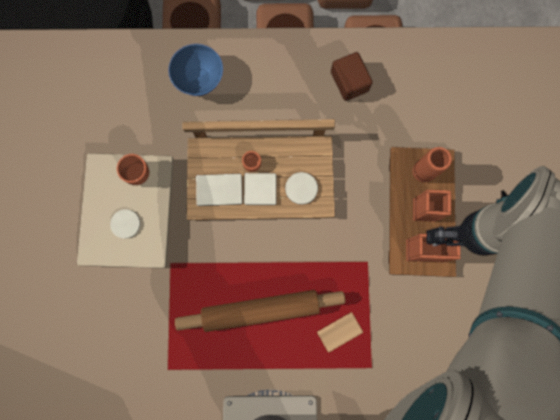

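>>> {"fn": "step_arm", "kwargs": {"moves": "0 0 0 0 -0.12 0 1;0.11 0 -0.05 0 0 0 1;0.65 0 -0.34 0 0 0 1;0.65 0 -0.34 0 0 0 1;0.65 0 -0.34 0 0 0 1;0.65 0 -0.34 0 0 0 1;0.65 0 -0.34 0 0 0 1;0.65 0 -0.34 0 0 0 1;0.65 0 -0.34 0 0 0 1;0.65 0 -0.34 0 0 0 1;0.65 0 -0.34 0 0 0 1;0.65 0 -0.34 0 0 0 1;0.65 0 -0.34 0 0 0 1;0.65 0 -0.34 0 0 0 1;0 0.4 0 0 0 0 1;0 0.5 0 0 0 0 1;0 0.5 0 0 0 0 1;0 0.5 0 0 0 0 1;0 0.5 0 0 0 0 1;0 0 0 0 0 0 1"}}

```text
clock: 35.9
eef_pos: [625.4, 40.2, 122.9]
tool_rot: [-1.564, 0.0, 1.572]
force: [-0.5, -0.2, -0.6]
width: 85.3
```

```bash
python3 snap.py scene g5 180 120 400 285; python3 -c "
from cell import ctrl;s=ctrl.read_state();print(s['eef_pos'],s['tool_rot'],s['force'])"
python3 - <<'E'
from h import *; import pickle
P,M=pickle.load(open("m0.pkl","rb"))
for cam,i in (("s",0),("t",1)):
    p=P[i]; im=cv2.imread(f"pics/e1_{cam}.png").astype(int)
    hsv=cv2.cvtColor(im.astype(np.uint8),cv2.COLOR_BGR2HSV)
    m=(hsv[...,1]<45)&(hsv[...,2]>110)
    for n,x,y,z in (("round_bat",567,-75,30),("square_bat",567,19,30),("oblong_bat",565,114,30),("setter",486,325,40)):
        c=proj(p,[[x,y,z]])[0]
        mm=np.zeros_like(m); k,l,s,ce=cv2.connectedComponentsWithStats(m.astype(np.uint8))
        lab=l[int(c[1]),int(c[0])]; mm=l==lab
        sil0=0
        print(cam,n,lab,mm.sum(), np.round(fit([p],[mm],n,x,y,z,0,yaw="r" not in n[:1] and n!="setter"),3))
E
```

```text
[626.94385196  40.27314252 124.92995072] [-1.56704254e+00  6.07453189e-05  1.57138823e+00] [ 0.2758652  -0.64854355  0.49426762]
s round_bat 114 556 [ 5.64592e+02 -7.65650e+01  0.00000e+00  9.60000e-02]
s square_bat 116 634 [ 5.64156e+02  1.86020e+01 -1.00000e-02  1.75000e-01]
s oblong_bat 119 983 [5.63161e+02 1.12173e+02 4.30000e-02 7.10000e-02]
s setter 108 503 [4.83080e+02 3.25861e+02 0.00000e+00 8.90000e-02]
t round_bat 23 785 [ 5.68375e+02 -7.71090e+01  0.00000e+00  6.20000e-02]
t square_bat 22 972 [ 5.66858e+02  1.86290e+01 -7.00000e-03  4.00000e-02]
t oblong_bat 24 1348 [5.66277e+02 1.13425e+02 2.90000e-02 5.20000e-02]
t setter 25 717 [4.86904e+02 3.25344e+02 0.00000e+00 3.90000e-02]
```

View pics/g5.png

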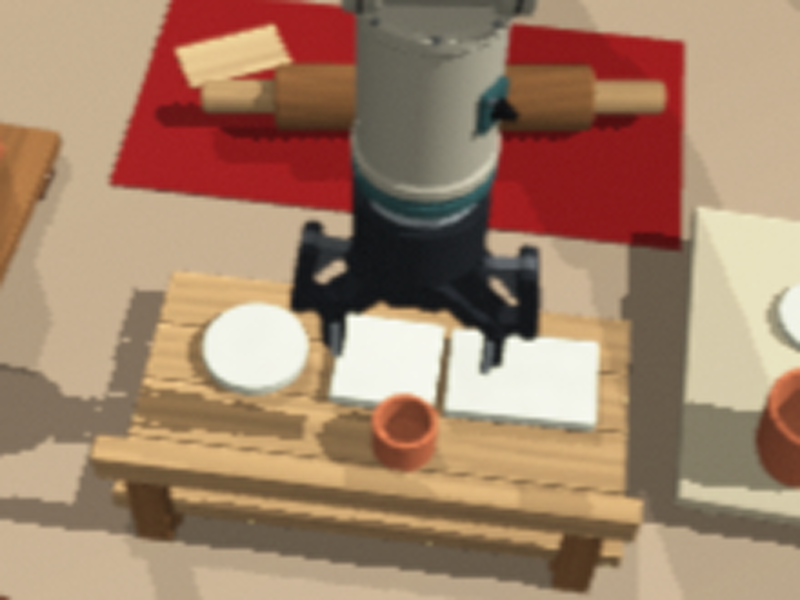

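>>> {"fn": "step_arm", "kwargs": {"moves": "0 0.3 -0.03 0 0 0 0.85;0 0.4 0 0 0 0 0.8;0 0.4 0 0 0 0 0.8;0 0.3 0 0 0 0 0.8;0 0.2 0 0 0 0 0.8;0 0.15 0 0 0 0 0.75;0 0 0 0 0 0 0.7;0 0 0 0 0 0 0.7;0 0 0 0 0 0 0.7"}}

```text
clock: 36.85
eef_pos: [630.5, 39.9, 39.6]
tool_rot: [-1.572, -0.0, 1.571]
force: [0.0, -0.7, 0.0]
width: 59.7
```

>>> {"fn": "step_arm", "kwargs": {"moves": "0 0.1 0.02 0 0 0 0.65;0 0.02 0 0 0 0 0.6;0 0 0 0 0 0 0.58;0 0 0 0 0 0 0.56;0 0 0 0 0 0 0.54"}}

```text
clock: 37.35
eef_pos: [628.9, 39.7, 32.9]
tool_rot: [-1.571, 0.0, 1.571]
force: [-0.0, -0.5, 0.2]
width: 46.2
```

```bash
python3 snap.py scene g6 240 160 360 250; python3 -c "
from cell import ctrl;s=ctrl.read_state();print(s['eef_pos'],s['tool_rot'],s['force'],s['width'])"
```

```text
[628.89151622  39.7173857   32.88846375] [-1.57094902e+00  1.14979092e-04  1.57082405e+00] [ 7.13329234e-01 -6.40420288e-02  5.26620742e-04] 46.03102363540041
```

View pics/g6.png

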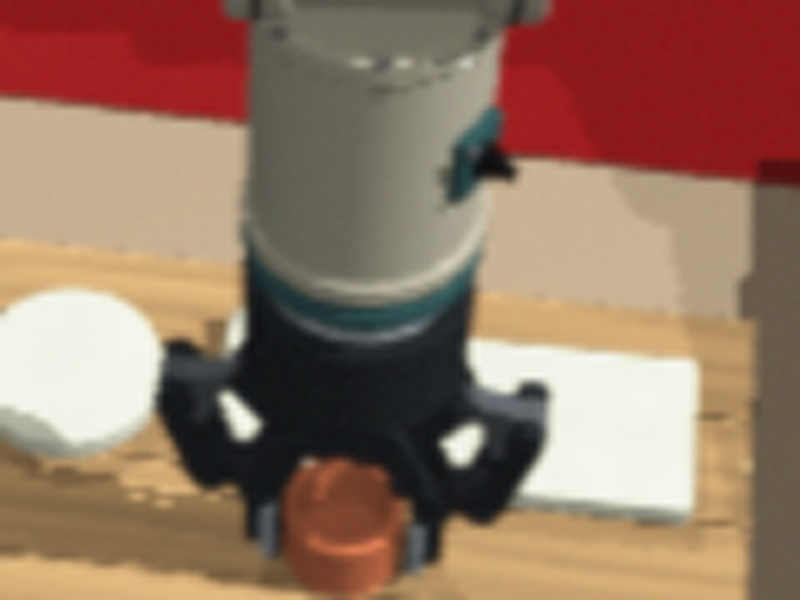

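>>> {"fn": "step_arm", "kwargs": {"moves": "0 0 0 0 0 0 0.5;0 0 0 0 0 0 0;0 0 0 0 0 0 0;0 0 0 0 0 0 0;0 0 0 0 0 0 0"}}

```text
clock: 37.9
eef_pos: [628.9, 39.7, 33.3]
tool_rot: [-1.571, 0.0, 1.571]
force: [-1.5, -1.4, 6.0]
width: 43.1
```

>>> {"fn": "step_arm", "kwargs": {"moves": "0 -0.1 0 0 0 0 0;0 -0.3 0 0 0 0 0;0 -0.5 0 0 0 0 0;0 -0.5 0 0 0 0 0;0 -0.5 0 0 0 0 0;0 -0.5 0 0 0 0 0;0.3 0 0.15 0 0 0 0;0.6 0 0.3 0 0 0 0;0.6 0 0.3 0 0 0 0;0.6 0 0.3 0 0 0 0;0.6 0 0.3 0 0 0 0;0.6 0 0.3 0 0 0 0;0.6 0 0.3 0 0 0 0;0.6 0 0.3 0 0 0 0;0.6 0 0.3 0 0 0 0;0.6 0 0.29 0 0 0 0;0 0 0 0 0 0 0;0 0.4 0 0 0 0 0;0 0 0 0 0 0 0;0 0 0 0 0 0 0"}}

```text
clock: 39.9
eef_pos: [486.2, 324.4, 132.6]
tool_rot: [-1.57, 0.001, 1.571]
force: [0.1, 0.4, -0.1]
width: 42.9
```

```bash
python3 snap.py scene g7 340 150 480 255; python3 -c "
from cell import ctrl;s=ctrl.read_state();print(s['eef_pos'],s['tool_rot'],s['force'],s['width'])"
```

```text
[486.81549999 324.55021677 133.15101241] [-1.57072765e+00  8.32554137e-05  1.57041862e+00] [ 0.50719018 -0.41034389 -0.76409327] 42.78120661023132
```

View pics/g7.png

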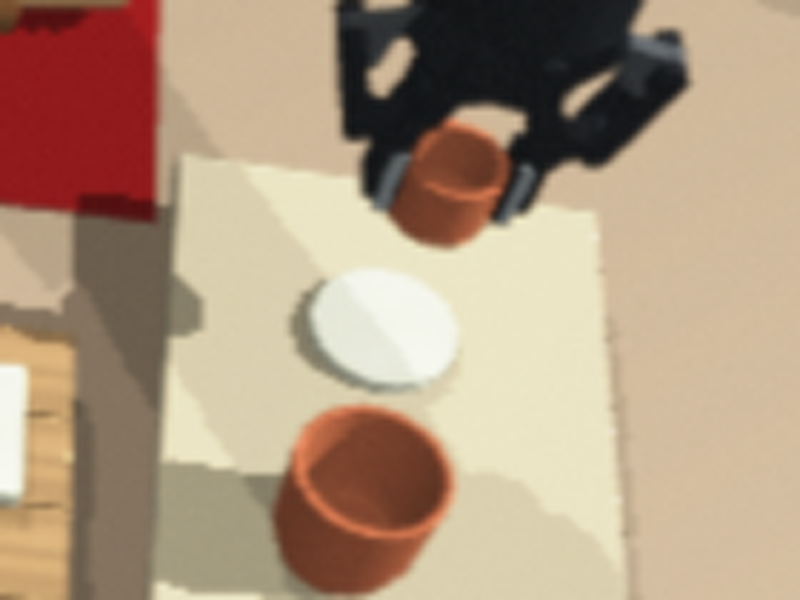

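>>> {"fn": "step_arm", "kwargs": {"moves": "0.01 0.3 0 0 0 0 0;0 0.4 0 0 0 0 0;0 0.4 0 0 0 0 0;0 0.3 0 0 0 0 0;0 0.12 0 0 0 0 0;0 0 0 0 0 0 0;0 0 0 0 0 0 0;0 0 0 0 0 0 0"}}

```text
clock: 40.75
eef_pos: [487.4, 325.8, 57.7]
tool_rot: [-1.572, -0.001, 1.571]
force: [1.1, 1.2, -0.7]
width: 43.1
```

```bash
python3 snap.py scene g8 340 150 480 255; python3 -c "
from cell import ctrl;s=ctrl.read_state();print(s['eef_pos'],s['tool_rot'],s['force'],s['width'])"
```

```text
[487.2870919  325.7104312   57.67136108] [-1.57204713e+00 -9.40531776e-04  1.57093077e+00] [ 0.16231217 -0.41441842 -0.84390834] 42.81664644474186
```

View pics/g8.png

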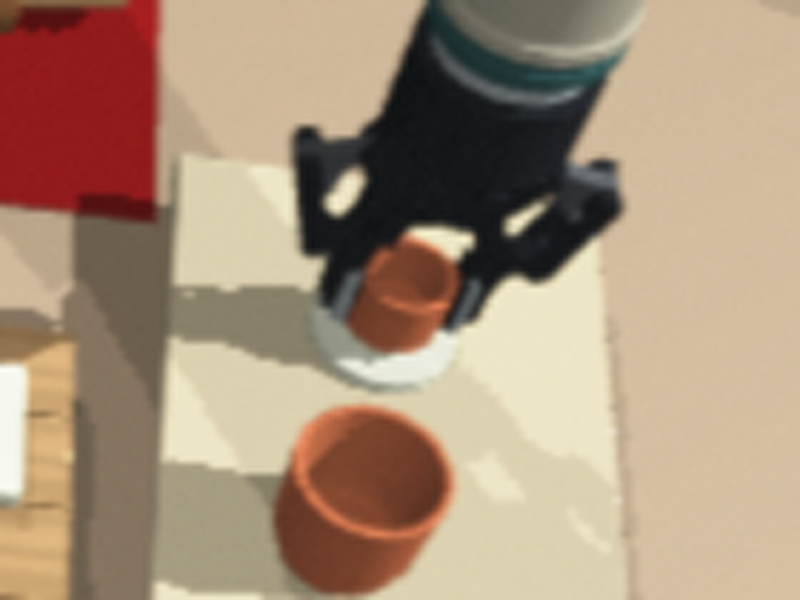

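Run:
```python
from h import *; import pickle
P,M=pickle.load(open("m0.pkl","rb"))
k=800/140
for n,x,y,z in (("dish",487.3-.5,325.7,54.4),("dish",486.5,325.1,48),("setter",486.5,325.1,40)):
    q=(proj(P[0],world(n,x,y,z,0))-[340,150])*k; print(n,q.min(0).round(),q.max(0).round())
```

```text
dish [339. 232.] [459. 356.]
dish [334. 240.] [454. 364.]
setter [305. 268.] [456. 394.]
```

>>> {"fn": "step_arm", "kwargs": {"moves": "0 0.06 0 0 0 0 0;0 0.04 0 0 0 0 0;0 0 0 0 0 0 0;0 0 0 0 0 0 0"}}

```text
clock: 41.2
eef_pos: [486.7, 325.3, 51.7]
tool_rot: [-1.571, 0.0, 1.571]
force: [0.2, -0.3, 0.8]
width: 43.1
```

>>> {"fn": "step_arm", "kwargs": {"moves": "0 0.02 0 0 0 0 0;0 0.02 0 0 0 0 0;0 0 0 0 0 0 0;0 0 0 0 0 0 0"}}

```text
clock: 41.6
eef_pos: [486.9, 325.4, 51.2]
tool_rot: [-1.571, -0.0, 1.571]
force: [-1.8, -1.4, 11.6]
width: 42.9
```

>>> {"fn": "step_arm", "kwargs": {"moves": "0 -0.02 0 0 0 0 0.52;0 0 0 0 0 0 0.55;0 0 0 0 0 0 0.6;0 0 0 0 0 0 0.7;0 0 0 0 0 0 0.75;0 -0.1 0 0 0 0 0.75;0 -0.3 0 0 0 0 0.75;0 -0.5 0 0 0 0 0.75;0 -0.5 0 0 0 0 1;0 -0.5 0 0 0 0 1;0 -0.5 0 0 0 0 1;0 -0.5 0 0 0.5 0 1;0 -0.5 0 0 0.99 0 1;0 -0.3 0 0 0.99 0 1;0 0 0 0 0.99 0 1;0 0 0 0 0.99 0 1;0 0 0 0 0.99 0 1;0 0 0 0 0.99 0 1;0 0 0 0 0.99 0 1;0 0 0 0 0.99 0 1"}}

```text
clock: 43.6
eef_pos: [486.7, 325.5, 237.2]
tool_rot: [-1.57, -0.001, 0.556]
force: [0.0, 0.6, -0.6]
width: 85.2
```

>>> {"fn": "step_arm", "kwargs": {"moves": "0 0 0 0 0.99 0 1;0 0 0 0 0.99 0 1;0 0 0 0 0.99 0 1;0 0 0 0 0.99 0 1;0 0 0 0 0.7 0 1;0 0 0 0 0 0 1"}}

```text
clock: 44.2
eef_pos: [486.6, 325.6, 236.9]
tool_rot: [-1.57, -0.001, 0.002]
force: [-0.1, -0.1, 0.1]
width: 85.3
```

>>> {"fn": "step_arm", "kwargs": {"moves": "-0.04 0 -0.4 0 0 0 1;-0.07 0 -0.8 0 0 0 1;-0.08 0 -0.8 0 0 0 1;-0.08 0 -0.8 0 0 0 1;-0.08 0 -0.8 0 0 0 1;-0.08 0 -0.8 0 0 0 1;-0.08 0 -0.8 0 0 0 1;-0.08 0 -0.8 0 0 0 1;-0.08 0 -0.8 0 0 0 1;-0.08 0 -0.8 0 0 0 1;-0.08 0 -0.8 0 0 0 1;-0.08 0 -0.8 0 0 0 1;-0.07 0 -0.8 0 0 0 1;-0.07 0 -0.8 0 0 0 1;-0.07 0 -0.8 0 0 0 1;-0.07 0 -0.8 0 0 0 1;-0.07 0 -0.8 0 0 0 1;-0.05 0 -0.43 0 0.42 0 1;0 0 0 0 0 0 1;0 0 0 0 0 0 1"}}

```text
clock: 46.2
eef_pos: [422.1, -355.9, 236.1]
tool_rot: [-1.57, -0.0, -0.048]
force: [0.1, 0.5, -0.3]
width: 85.2
```

```bash
python3 meas2.py '{"dish":(486.5,325,48,0),"setter":(486.5,325,40,0),"cup":(603.6,301,40,0)}' e2
python3 - <<'E'
import cv2;c=cv2.imread('pics/e2_s.png')[150:255,340:480];cv2.imwrite('pics/e2c.png',cv2.resize(c,None,fx=5.7,fy=5.7,interpolation=2))
E
```

```text
dish [484.71, 326.217, 0.0, 0.09] [487.061, 324.335, 0.0, 0.157]
setter [484.252, 324.845, 0.0, 1.914] [489.036, 325.631, 0.0, 2.044]
cup [604.98, 301.698, 0.0, 0.073] [602.649, 300.46, 0.0, 0.104]
46.6 [ 422.5292167  -355.57277742  235.88151285] [-1.57052835e+00 -1.53151095e-04 -4.76305720e-02] [0.41926945 0.36661229 0.04352795]
```

View pics/e2c.png

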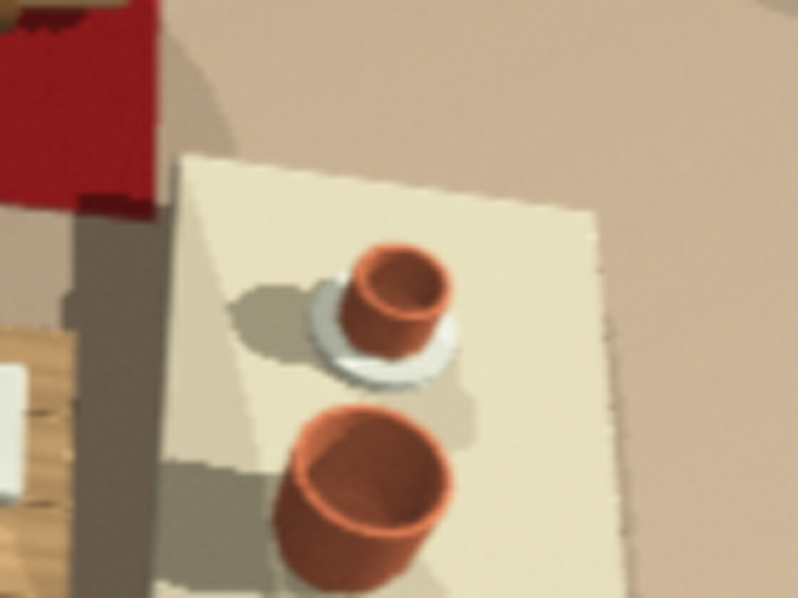

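>>> {"fn": "step_arm", "kwargs": {"moves": "0 0.3 0 0 0 0 0.85;0 0.5 0 0 0 0 0.82;0 0.5 0 0 0 0 0.82;0 0.5 0 0 0 0 0.82;0 0.5 0 0 0 0 0.82;0 0.4 0 0 0 0 0.82;0 0.16 0 0 0 0 0.82;0 0 0 0 0 0 0.75;0 0 0 0 0 0 0.7;0 0 0 0 0 0 0.66;0 0 0 0 0 0 0.62;0 0 0 0 0 0 0.58;0 0 0 0 0 0 0;0 0 0 0 0 0 0;0 0 0 0 0 0 0;0 0 0 0 0 0 0"}}

```text
clock: 48.2
eef_pos: [422.1, -356.6, 93.8]
tool_rot: [-1.571, -0.001, -0.049]
force: [-3.5, 0.8, 6.7]
width: 49.6
```

>>> {"fn": "step_arm", "kwargs": {"moves": "0 -0.1 0 0 0 0 0;0 -0.3 0 0 0 0 0;0 -0.5 0 0 0 0 0;0 -0.5 0 0 0 0 0;0 -0.5 0 0 0 0 0;0 -0.5 0 0 -0.2 0 0;0 0 0 0 -0.21 0 0;0.06 0 0.31 0 0 0 0;0.2 0 0.65 0 0 0 0;0.2 0 0.65 0 0 0 0;0.2 0 0.65 0 0 0 0;0.2 0 0.65 0 0 0 0;0.2 0 0.65 0 0 0 0;0.2 0 0.65 0 0 0 0;0.2 0 0.65 0 0 0 0;0.2 0 0.65 0 0 0 0;0.2 0 0.65 0 0 0 0;0.2 0 0.65 0 0 0 0;0.2 0 0.65 0 0 0 0;0.2 0 0.65 0 0 0 0"}}

```text
clock: 50.2
eef_pos: [544.4, 50.9, 211.3]
tool_rot: [-1.571, 0.002, 0.001]
force: [0.7, -0.4, -1.6]
width: 49.7
```

>>> {"fn": "step_arm", "kwargs": {"moves": "0.2 0 0.65 0 0 0 0;0.2 0 0.65 0 0 0 0;0 0 0 0 -0.21 0 0;0 0 0 0 0 0 0;0 0 0 0 0 0 0;0 0.3 0 0 0 0 0;0 0.5 0 0 0 0 0;0 0.5 0 0 0 0 0;0 0.3 0 0 0 0 0;0 0 0 0 0 0 0;0 0 0 0 0 0 0;0 0 0 0 0 0 0"}}

```text
clock: 51.4
eef_pos: [565.9, 113.6, 133.9]
tool_rot: [-1.571, -0.002, 0.024]
force: [0.6, -0.4, -2.7]
width: 49.2
```

>>> {"fn": "step_arm", "kwargs": {"moves": "0 0.14 0 0 0 0 0;0 0.14 0 0 0 0 0;0 0.06 0 0 0 0 0;0 0 0 0 0 0 0;0 0 0 0 0 0 0;0 0 0 0 0 0 0"}}

```text
clock: 52.0
eef_pos: [565.3, 114.3, 115.9]
tool_rot: [-1.571, -0.0, 0.025]
force: [0.4, 0.4, -3.5]
width: 49.7
```

```bash
python3 snap.py scene g9 260 160 360 235; python3 snap.py top g10 180 150 300 240; python3 -c "
from cell import ctrl;s=ctrl.read_state();print(s['eef_pos'],s['tool_rot'],s['force'],s['width'])"
```

```text
[565.28567221 114.30208117 115.98354273] [-1.57071318e+00 -4.08008929e-04  2.53345759e-02] [ 0.94065489 -0.14681926 -3.6059268 ] 49.32011319269766
```

View pics/g9.png

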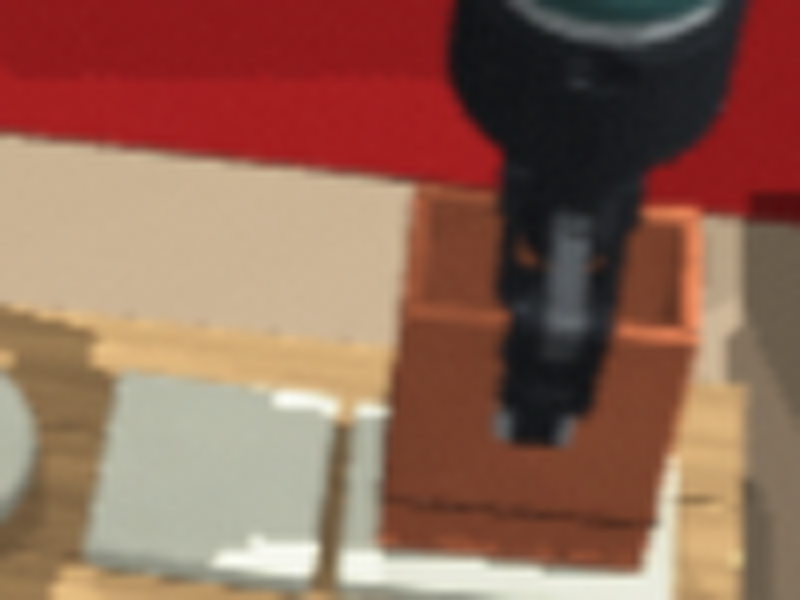

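View pics/g10.png

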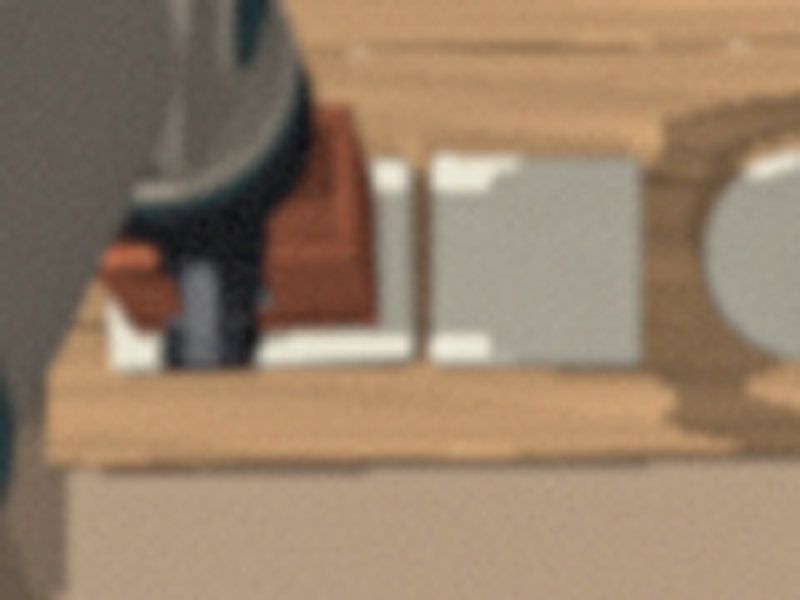

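Run:
```python
from h import *; import pickle
P,M=pickle.load(open("m0.pkl","rb"))
for i,o,k in ((0,[260,160],8),(1,[180,150],800/120)):
  for n,x,y,z,a,zz in (("oblong_vase",565.3,114.3,46.2,.025,0),("oblong_bat",565.2,114.2,30,.025,12),("square_bat",566.3,19,30,0,12)):
    w=world(n,x,y,z,a); w=w[np.abs(w[:,2]-z-zz)<1]
    print(n,((proj(P[i],w)+.5-o)*k-.5).round().tolist())
```

```text
oblong_vase [[645.0, 578.0], [376.0, 550.0], [649.0, 448.0], [388.0, 422.0]]
oblong_bat [[674.0, 616.0], [340.0, 581.0], [679.0, 434.0], [358.0, 401.0]]
square_bat [[314.0, 580.0], [86.0, 551.0], [339.0, 396.0], [121.0, 370.0]]
oblong_vase [[133.0, 194.0], [377.0, 186.0], [134.0, 337.0], [380.0, 329.0]]
oblong_bat [[106.0, 169.0], [406.0, 160.0], [107.0, 369.0], [411.0, 359.0]]
square_bat [[430.0, 158.0], [637.0, 156.0], [429.0, 362.0], [639.0, 361.0]]
```

>>> {"fn": "step_arm", "kwargs": {"moves": "0 0.05 0 0 0 0 0;0 0.02 0 0 0 0 0;0 0 0 0 0 0 0;0 0 0 0 0 0 0"}}

```text
clock: 52.5
eef_pos: [565.1, 114.3, 112.2]
tool_rot: [-1.571, 0.0, 0.025]
force: [-0.0, 0.4, -3.7]
width: 49.5
```

>>> {"fn": "step_arm", "kwargs": {"moves": "0 0.02 0 0 0 0 0;0 0.01 0 0 0 0 0;0 0 0 0 0 0 0;0 0 0 0 0 0 0"}}

```text
clock: 52.9
eef_pos: [565.2, 114.3, 111.8]
tool_rot: [-1.57, -0.0, 0.025]
force: [-2.5, 0.0, 5.4]
width: 49.2
```

>>> {"fn": "step_arm", "kwargs": {"moves": "0 0 0 0 0 0 0.6;0 0 0 0 0 0 0.65;0 0 0 0 0 0 0.7;0 0 0 0 0 0 0.78;0 0 0 0 0 0 0.88;0 -0.1 0 0 0 0 0.9;0 -0.3 0 0 0 0 0.9;0 -0.5 0 0 0 0 1;0 -0.5 0 0 0 0 1;0 -0.5 0 0 0 0 1;0 -0.5 0 0 0.21 0 1;0 -0.2 0 0 0 0 1"}}

```text
clock: 54.1
eef_pos: [566.4, 114.2, 243.4]
tool_rot: [-1.57, -0.004, -0.0]
force: [-0.0, 0.4, 0.3]
width: 85.6
```

>>> {"fn": "step_arm", "kwargs": {"moves": "-0.05 0 -0.34 0 0 0 1;-0.07 0 -0.65 0 0 0 1;-0.07 0 -0.65 0 0 0 1;-0.07 0 -0.65 0 0 0 1;-0.07 0 -0.65 0 0 0 1;-0.07 0 -0.65 0 0 0 1;-0.07 0 -0.65 0 0 0 1;-0.07 0 -0.65 0 0 0 1;-0.07 0 -0.65 0 0 0 1;-0.07 0 -0.65 0 0 0 1;-0.07 0 -0.65 0 0 0 1;-0.07 0 -0.65 0 0 0 1;-0.07 0 -0.65 0 0 0 1;-0.07 0 -0.65 0 0 0 1;-0.03 0 -0.65 0 0 0 1;0 0 -0.05 0 0.42 0 1;0 0 0 0 0 0 1;0 0 0 0 0 0 1"}}

```text
clock: 55.9
eef_pos: [514.6, -359.8, 239.4]
tool_rot: [-1.569, 0.002, -0.049]
force: [-0.4, 0.3, -0.4]
width: 85.4
```

```bash
python3 meas2.py '{"oblong_vase":(565.2,114.3,42,.025),"oblong_bat":(565,114,30,.025,[("oblong_vase",565.2,114.3,42,.025)])}' e3
python3 - <<'E'
import cv2
a=cv2.resize(cv2.imread('pics/e3_s.png')[160:240,300:356],None,fx=7,fy=7,interpolation=2)
b=cv2.resize(cv2.imread('pics/e3_t.png')[155:215,186:250],None,fx=6,fy=6,interpolation=2)
import numpy as np
o=np.zeros((560,780,3),np.uint8);o[:560,:392]=a;o[:360,394:778]=b
cv2.imwrite('pics/e3c.png',o)
E
```

```text
oblong_vase None [565.765, 114.332, 0.028, 0.04]
oblong_bat [561.947, 112.875, 0.033, 0.24] [567.659, 114.693, 0.026, 0.078]
56.2 [ 515.94373587 -359.57266485  240.82053956] [-1.57054369e+00 -9.69067171e-05 -4.87865647e-02] [ 0.39852673 -0.70070414 -0.11059615]
```

View pics/e3c.png

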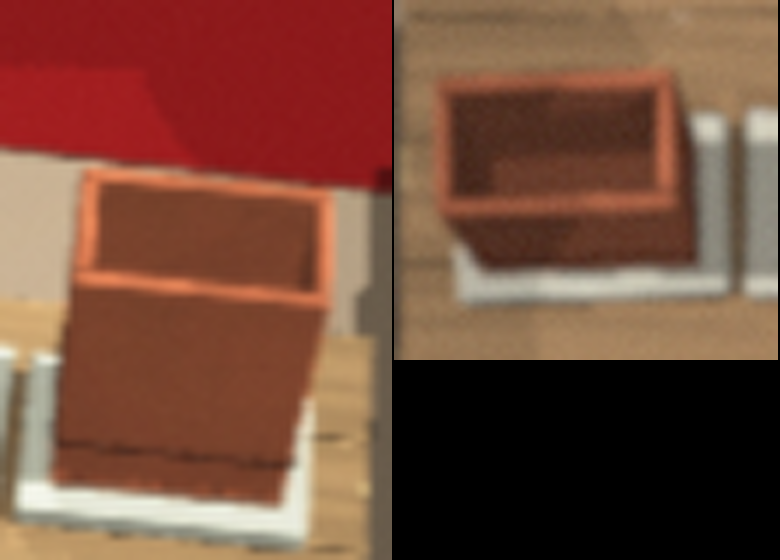

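>>> {"fn": "step_arm", "kwargs": {"moves": "0 0.3 -0.01 0 0 0 0.85;0 0.5 0 0 0 0 0.82;0 0.5 0 0 0 0 0.82;0 0.5 0 0 0 0 0.82;0 0.5 0 0 0 0 0.82;0 0.4 0 0 0 0 0.82;0 0.3 0 0 0 0 0.82;0 0.06 0 0 0 0 0.75;0 0 0 0 0 0 0.7;0 0 0 0 0 0 0.66;0 0 0 0 0 0 0.64;0 0 0 0 0 0 0.6;0 0 0 0 0 0 0;0 0 0 0 0 0 0;0 0 0 0 0 0 0;0 0 0 0 0 0 0"}}

```text
clock: 57.8
eef_pos: [515.9, -361.2, 89.1]
tool_rot: [-1.571, -0.001, -0.05]
force: [-1.0, 0.7, 5.0]
width: 51.2
```

>>> {"fn": "step_arm", "kwargs": {"moves": "0 -0.1 0 0 0 0 0;0 -0.3 0 0 0 0 0;0 -0.5 0 0 0 0 0;0 -0.5 0 0 0 0 0;0 -0.5 0 0 -0.2 0 0;0 -0.1 0 0 -0.22 0 0;0.04 0 0.3 0 0 0 0;0.09 0 0.65 0 0 0 0;0.09 0 0.65 0 0 0 0;0.09 0 0.65 0 0 0 0;0.09 0 0.65 0 0 0 0;0.09 0 0.65 0 0 0 0;0.09 0 0.65 0 0 0 0;0.09 0 0.65 0 0 0 0;0.09 0 0.65 0 0 0 0;0.09 0 0.65 0 0 0 0;0.09 0 0.65 0 0 0 0;0.07 0 0.65 0 0 0 0;0 0 0.13 0 0 0 0;0 0 0 0 0 0 0"}}

```text
clock: 59.8
eef_pos: [564.6, 21.3, 186.3]
tool_rot: [-1.57, 0.003, 0.004]
force: [-0.4, -0.6, -2.1]
width: 51.2
```

>>> {"fn": "step_arm", "kwargs": {"moves": "0 0.3 0 0 0 0 0;0 0.5 0 0 0 0 0;0 0.4 0 0 0 0 0;0 0.25 0 0 0 0 0;0 0 0 0 0 0 0;0 0 0 0 0 0 0;0 0 0 0 0 0 0"}}

```text
clock: 60.5
eef_pos: [566.8, 17.8, 116.2]
tool_rot: [-1.571, -0.002, -0.0]
force: [0.5, 0.7, -1.9]
width: 51.3
```

>>> {"fn": "step_arm", "kwargs": {"moves": "0 0.08 0 0 0 0 0;0 0.06 0 0 0 0 0;0 0 0 0 0 0 0;0 0 0 0 0 0 0"}}

```text
clock: 60.9
eef_pos: [566.1, 18.3, 108.3]
tool_rot: [-1.571, 0.0, 0.0]
force: [-0.2, -0.0, -2.0]
width: 51.4
```

```bash
python3 snap.py scene g11 240 160 340 235; python3 snap.py top g12 180 150 300 240; python3 -c "
from cell import ctrl;s=ctrl.read_state();print(s['eef_pos'],s['tool_rot'],s['force'],s['width'])"
python3 - <<'E'
from h import *; import pickle
P,M=pickle.load(open("m0.pkl","rb"))
for i,o,k in ((0,[240,160],8),(1,[180,150],800/120)):
  for n,x,y,z,a,zz in (("square_vase",566.4,19,44,0,0),("square_bat",566.4,19,30,0,12)):
    w=world(n,x,y,z,a); w=w[np.abs(w[:,2]-z-zz)<1]
    print(n,((proj(P[i],w)+.5-o)*k-.5).round().tolist())
E
```

```text
[566.1679094   18.28922788 108.36736056] [-1.57078624e+00 -1.38042777e-04  2.22358008e-04] [ 0.06584213  0.26524591 -2.28677561] 51.312742344019036
square_vase [[446.0, 546.0], [283.0, 526.0], [466.0, 414.0], [307.0, 394.0]]
square_bat [[474.0, 580.0], [246.0, 551.0], [499.0, 396.0], [281.0, 370.0]]
square_vase [[458.0, 184.0], [609.0, 183.0], [458.0, 332.0], [609.0, 331.0]]
square_bat [[430.0, 157.0], [637.0, 156.0], [429.0, 362.0], [639.0, 361.0]]
```

View pics/g11.png

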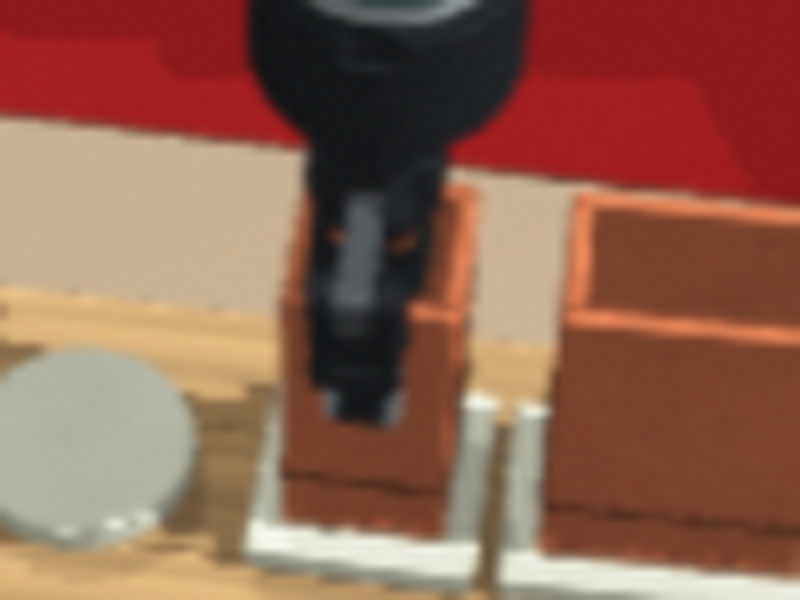

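View pics/g12.png

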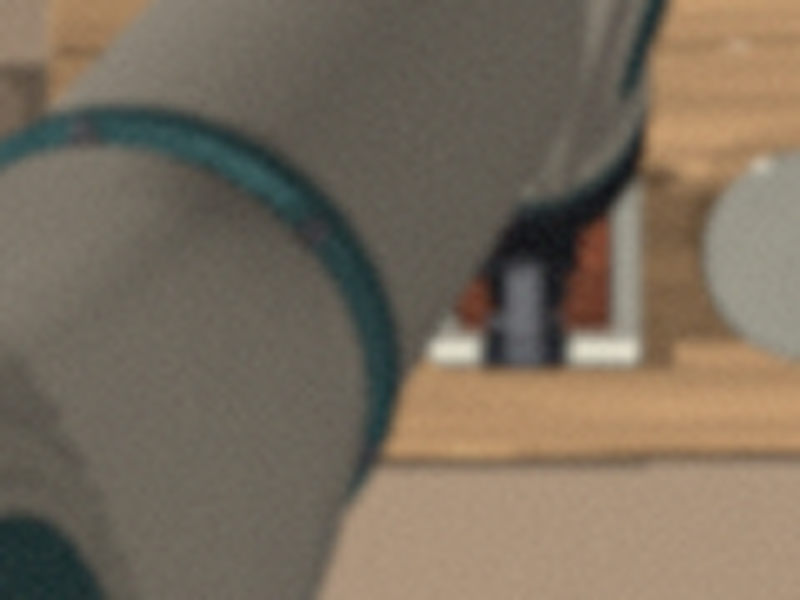

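>>> {"fn": "step_arm", "kwargs": {"moves": "0 0.02 0.01 0 0 0 0;0 0.02 0 0 0 0 0;0 0 0 0 0 0 0;0 0 0 0 0 0 0"}}

```text
clock: 61.4
eef_pos: [566.3, 18.9, 107.1]
tool_rot: [-1.57, -0.001, 0.0]
force: [-2.2, 0.2, 4.9]
width: 51.8
```

Contact. Release and go to the round vase.

>>> {"fn": "step_arm", "kwargs": {"moves": "0 0 0 0 0 0 0.62;0 0 0 0 0 0 0.66;0 0 0 0 0 0 0.7;0 0 0 0 0 0 0.78;0 0 0 0 0 0 0.88;0 -0.1 0 0 0 0 0.9;0 -0.3 0 0 0 0 0.9;0 -0.5 0 0 0 0 1;0 -0.5 0 0 0 0 1;0 -0.5 0 0 0 0 1;0 -0.5 0 0 0 0 1;0 -0.2 0 0 0 0 1;0 0 0 0 0 0 1"}}

```text
clock: 62.7
eef_pos: [566.9, 18.7, 237.6]
tool_rot: [-1.57, -0.003, 0.0]
force: [1.0, 0.4, -0.5]
width: 85.3
```

>>> {"fn": "step_arm", "kwargs": {"moves": "0.05 0 -0.3 0 0 0 1;0.07 0 -0.65 0 0 0 1;0.07 0 -0.65 0 0 0 1;0.07 0 -0.65 0 0 0 1;0.07 0 -0.65 0 0 0 1;0.07 0 -0.65 0 0 0 1;0.07 0 -0.65 0 0 0 1;0.07 0 -0.65 0 0 0 1;0.07 0 -0.65 0 0 0 1;0.07 0 -0.65 0 0 0 1;0.07 0 -0.65 0 0 0 1;0.07 0 -0.65 0 0 0 1;0.02 0 -0.21 0 0.42 0 1;0 0 0 0 0 0 1;0 0 0 0 0 0 1"}}

```text
clock: 64.2
eef_pos: [607.2, -364.1, 234.6]
tool_rot: [-1.569, 0.002, -0.05]
force: [0.8, 0.9, -0.4]
width: 85.0
```

```bash
python3 meas2.py '{"square_vase":(566.3,19,42,0),"square_bat":(566,19,30,0,[("square_vase",566.3,19,42,0)]),"round_vase":(608,-363,24,0)}' e4
python3 - <<'E'
import cv2
a=cv2.resize(cv2.imread('pics/e4_s.png')[160:240,260:316],None,fx=7,fy=7,interpolation=2)
b=cv2.resize(cv2.imread('pics/e4_t.png')[155:215,226:290],None,fx=6,fy=6,interpolation=2)
import numpy as np
o=np.zeros((560,780,3),np.uint8);o[:560,:392]=a;o[:360,394:778]=b
cv2.imwrite('pics/e4c.png',o)
E
```

```text
square_vase [564.782, 19.66, 0.039, 0.051] [566.509, 19.133, 0.006, 0.031]
square_bat [563.974, 19.035, -0.0, 0.223] [569.941, 17.558, -0.062, 0.272]
round_vase [606.562, -362.38, 0.0, 0.062] None
64.6 [ 608.4281711  -363.62103811  236.53926574] [-1.57070186e+00 -3.21162336e-04 -4.91972172e-02] [ 0.33127688 -0.36186445  0.7758336 ]
```

View pics/e4c.png

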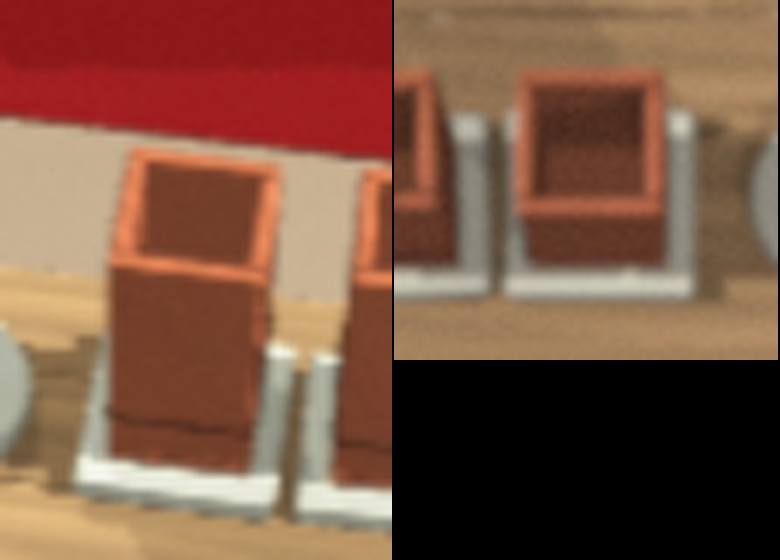

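>>> {"fn": "step_arm", "kwargs": {"moves": "0 0.3 0 0 0 0 1;0 0.5 0 0 0 0 1;0 0.5 0 0 0 0 0.9;0 0.5 0 0 0 0 0.85;0 0.5 0 0 0 0 0.85;0 0.3 0 0 0 0 0.85;0 0.1 0 0 0 0 0.82;0 0 0 0 0 0 0.75;0 0 0 0 0 0 0.7;0 0 0 0 0 0 0.68;0 0 0 0 0 0 0.66;0 0 0 0 0 0 0.64;0 0 0 0 0 0 0;0 0 0 0 0 0 0;0 0 0 0 0 0 0;0 0 0 0 0 0 0"}}

```text
clock: 66.2
eef_pos: [607.9, -364.7, 102.3]
tool_rot: [-1.571, -0.0, -0.05]
force: [-3.1, 0.1, 6.2]
width: 52.3
```

>>> {"fn": "step_arm", "kwargs": {"moves": "0 -0.1 0 0 0 0 0;0 -0.3 0 0 0 0 0;0 -0.5 0 0 0 0 0;0 -0.5 0 0 -0.2 0 0;0 -0.2 0 0 -0.25 0 0;-0.04 0 0.3 0 0 0 0;-0.08 0 0.6 0 0 0 0;-0.08 0 0.6 0 0 0 0;-0.08 0 0.6 0 0 0 0;-0.08 0 0.6 0 0 0 0;-0.09 0 0.6 0 0 0 0;-0.09 0 0.6 0 0 0 0;-0.09 0 0.6 0 0 0 0;-0.09 0 0.6 0 0 0 0;-0.09 0 0.6 0 0 0 0;-0.08 0 0.04 0 0 0 0;0 0 0 0 0 0 0;0 0 0 0 0 0 0;0 0.4 0 0 0 0 0;0 0.4 0 0 0 0 0"}}

```text
clock: 68.2
eef_pos: [563.6, -79.4, 141.5]
tool_rot: [-1.572, -0.003, 0.002]
force: [-0.3, 0.5, -2.1]
width: 52.2
```

>>> {"fn": "step_arm", "kwargs": {"moves": "0 0.16 0 0 0 0 0;0 0.06 0 0 0 0 0;0 0 0 0 0 0 0;0 0 0 0 0 0 0;0 0 0 0 0 0 0"}}

```text
clock: 68.7
eef_pos: [563.2, -77.6, 131.1]
tool_rot: [-1.571, -0.001, 0.004]
force: [-0.4, 0.2, -1.6]
width: 52.0
```

```bash
python3 snap.py scene g13 205 160 305 235; python3 snap.py top g14 230 150 350 240; python3 -c "
from cell import ctrl;s=ctrl.read_state();print(s['eef_pos'],s['tool_rot'],s['force'],s['width'])"
python3 - <<'E'
from h import *; import pickle
P,M=pickle.load(open("m0.pkl","rb"))
for i,o,k in ((0,[205,160],8),(1,[230,150],800/120)):
  for n,x,y,z,a,zz in (("round_vase",567.2,-75.7,46,0,0),("round_vase",567.2,-75.7,46,0,6),("round_bat",567.2,-75.7,30,0,12)):
    w=world(n,x,y,z,a); w=w[np.abs(w[:,2]-z-zz)<1]
    q=(proj(P[i],w)+.5-o)*k-.5; print(n,q.min(0).round(),q.max(0).round())
E
```

```text
[562.98704202 -77.42118717 130.90934209] [-1.57082535e+00 -1.12863788e-03  3.89530281e-03] [ 0.05254216  0.06139728 -2.60849739] 51.755554633455375
round_vase [285. 369.] [441. 495.]
round_vase [277. 353.] [446. 490.]
round_bat [248. 347.] [478. 534.]
round_vase [403. 181.] [548. 324.]
round_vase [397. 172.] [555. 326.]
round_bat [368. 150.] [582. 360.]
```

View pics/g13.png

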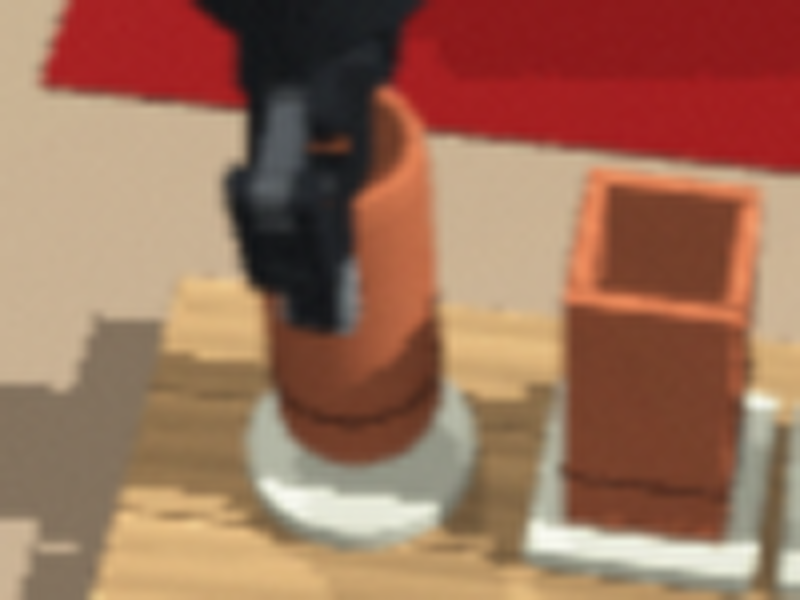

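View pics/g14.png

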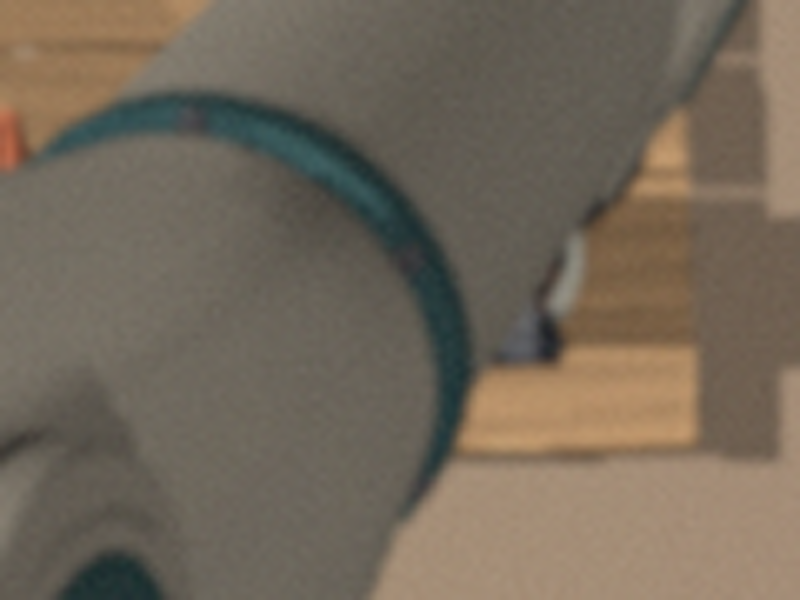

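>>> {"fn": "step_arm", "kwargs": {"moves": "0.08 0.1 0.02 0 0.04 0 0;0 0.06 0 0 0 0 0;0 0 0 0 0 0 0;0 0 0 0 0 0 0;0 0 0 0 0 0 0"}}

```text
clock: 69.3
eef_pos: [566.5, -76.5, 122.2]
tool_rot: [-1.571, 0.0, -0.001]
force: [-0.3, 0.2, -0.9]
width: 52.2
```

```bash
python3 snap.py scene g15 205 160 305 235; python3 -c "
from cell import ctrl;s=ctrl.read_state();print(s['eef_pos'],s['tool_rot'],s['force'],s['width'])"
```

```text
[566.58070329 -76.45808644 122.35072441] [-1.57087385e+00 -6.16107828e-05 -1.09772515e-03] [ 0.29438245  0.50659729 -2.53375765] 51.87752247635895
```

View pics/g15.png

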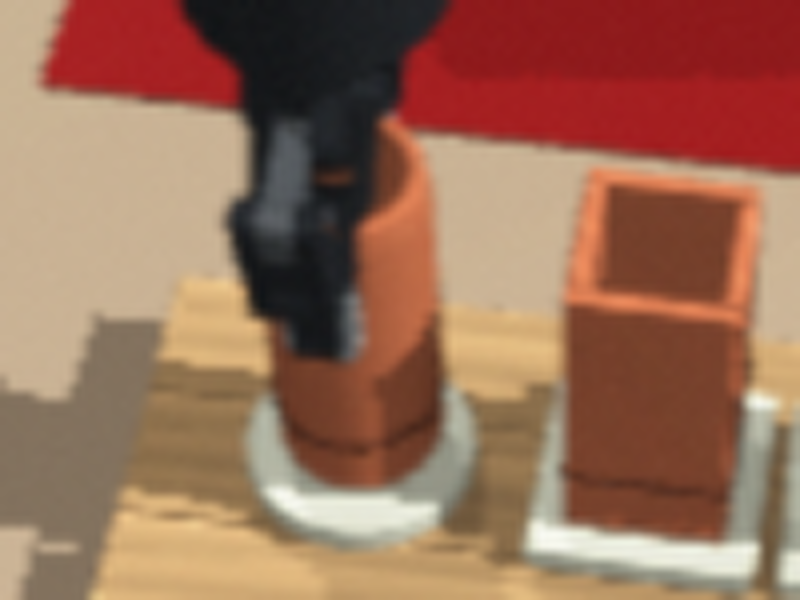

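>>> {"fn": "step_arm", "kwargs": {"moves": "0.01 0.02 0.01 0 0 0 0;0 0.02 0 0 0 0 0;0 0 0 0 0 0 0;0 0 0 0 0 0 0"}}

```text
clock: 69.75
eef_pos: [567.1, -75.9, 120.3]
tool_rot: [-1.571, -0.0, -0.001]
force: [-0.4, 0.7, -2.2]
width: 51.8
```

>>> {"fn": "step_arm", "kwargs": {"moves": "0 0.02 0 0 0 0 0;0 0 0 0 0 0 0;0 0 0 0 0 0 0"}}

```text
clock: 70.05
eef_pos: [567.1, -76.0, 120.2]
tool_rot: [-1.57, -0.0, -0.001]
force: [-2.0, 0.3, 6.3]
width: 52.0
```

>>> {"fn": "step_arm", "kwargs": {"moves": "0 0 0 0 0 0 0.64;0 0 0 0 0 0 0.66;0 0 0 0 0 0 0.7;0 0 0 0 0 0 0.78;0 0 0 0 0 0 0.88;0 -0.1 0 0 0 0 0.9;0 -0.3 0 0 0 0 0.9;0 -0.5 0 0 0 0 1;0 -0.5 0 0 0 0 1;0 -0.5 0 0 0 0 1;0 -0.5 0 0 0 0 1;0 0 -0.3 0 0 0 1;0 0 -0.6 0 0 0 1;0 0 -0.6 0 0 0 1;0 0 -0.6 0 0 0 1;0 0 -0.6 0 0 0 1;0 0 -0.6 0 0 0 1;0 0 -0.6 0 0 0 1;0 0 -0.3 0 0 0 1;0 0 0 0 0 0 1"}}

```text
clock: 72.05
eef_pos: [565.5, -288.9, 238.9]
tool_rot: [-1.572, 0.001, -0.005]
force: [-0.7, 0.1, 0.2]
width: 84.8
```

```bash
python3 meas2.py '{"round_vase":(567,-76,42,0),"square_vase":(566.3,19,42,0),"oblong_vase":(565.2,114,42,.02),"round_bat":(567,-76,30,0,[("round_vase",567,-76,42,0)]),"square_bat":(566,19,30,0,[("square_vase",566.3,19,42,0)]),"oblong_bat":(565,114,30,.025,[("oblong_vase",565.2,114.3,42,.025)]),"dish":(486.5,325,48,0),"cup":(603,301,40,0)}' e5
python3 - <<'E'
import cv2,numpy as np
a=cv2.resize(cv2.imread('pics/e5_s.png')[150:270,200:360],None,fx=5,fy=5,interpolation=2)
cv2.imwrite('pics/e5c.png',a)
b=cv2.resize(cv2.imread('pics/e5_t.png')[120:230,180:340],None,fx=5,fy=5,interpolation=2)
cv2.imwrite('pics/e5d.png',b)
E
```

```text
round_vase [566.495, -74.373, 0.0, 0.091] [567.244, -74.481, 0.0, 0.044]
square_vase [564.945, 20.002, 0.013, 0.045] [566.573, 18.647, 0.032, 0.039]
oblong_vase [564.061, 114.494, 0.022, 0.04] [565.652, 114.365, 0.031, 0.038]
round_bat [562.782, -76.284, 0.0, 0.191] [569.572, -76.203, 0.0, 0.107]
square_bat [563.352, 19.214, -0.005, 0.164] [569.354, 18.25, -0.045, 0.178]
oblong_bat [562.957, 113.076, 0.029, 0.169] [567.692, 114.126, 0.026, 0.202]
dish [484.869, 325.563, 0.0, 0.085] [488.269, 325.38, 0.0, 0.061]
cup [604.462, 300.854, 0.0, 0.096] [602.632, 300.224, 0.0, 0.066]
72.95 [ 566.8272564  -285.93652209  239.2943872 ] [-1.57080669e+00  3.24108096e-05 -1.09159288e-03] [ 0.75162051  0.37729219 -0.20089784]
```

View pics/e5c.png

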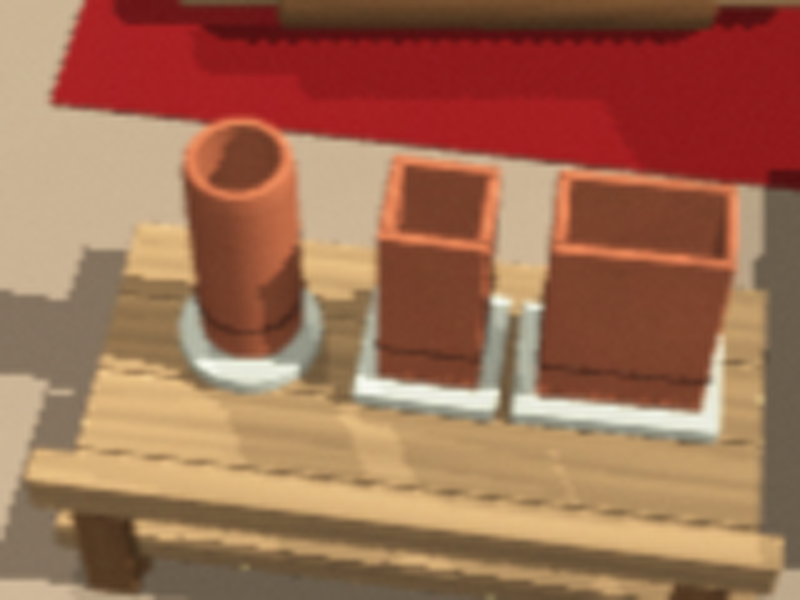

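View pics/e5d.png

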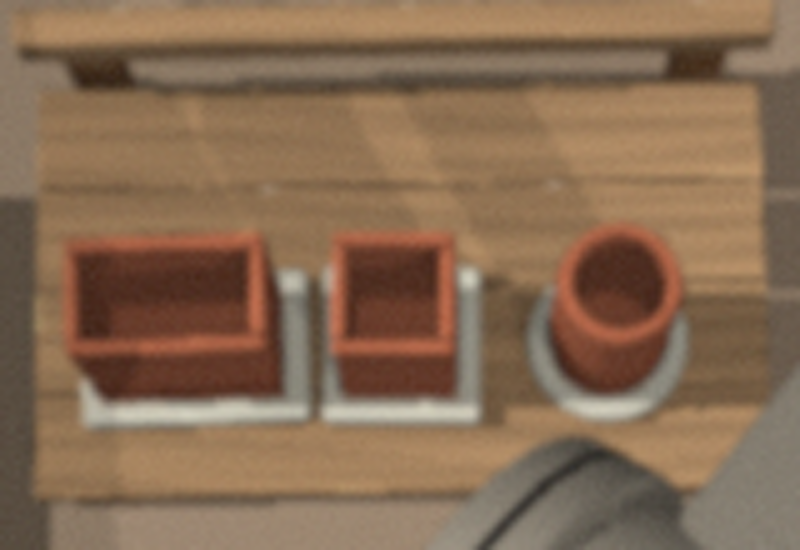

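View pics/e5_s.png

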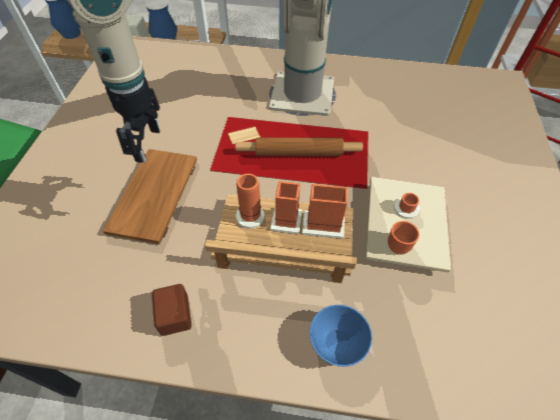

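```bash
python3 -c "
from cell import ctrl;print(ctrl.finish_job())"
```

```text
the job is handed in; nothing more can be done
None
```

The job is done and handed in at about 73 s of the 149 s allowed; `finish_job` gives no verdict. I moved the three vases to the ware board, then set the dish on the setter. After that I put the oblong, square and round vases back on their own bats, in that order. I lowered each piece to contact before letting go of it.

The last pictures show:
- **Vases:** all three stand upright on their matching bats. Averaged over the two cameras, their positions agree with the bats to within about 2 mm, and the oblong vase is turned to match its bat within about 0.01 rad.
- **Dish:** it is centred on the setter to about 1 mm. That comes from comparing pixel edges in the picture; the network's own fit of the setter failed once the dish stood on it.
- **Cup:** it measures the same as at the start, within about 1 mm.
- **Arm:** the gripper is open and about 240 mm above the bench, beside the stand, touching nothing.

Some checks disagreed:
- **Camera disagreement:** the two cameras differ by about 5 to 7 mm on the bats' x position, so I used their average together with the gripper's own readings.
- **Round vase:** the network's fit puts it about 1.8 mm off its bat along y, but in the enlarged picture it looks centred.
- **Square vase and bat:** the last yaw fits scatter by about 0.05 rad. I set the vase down at yaw 0, matching the bat's yaw as measured while it was empty.

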